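Zero the furnace's temperature meter and switch the furnace on

ROBOT

A 6-joint arm with a two-finger parallel gripper is mounted at the origin on the work surface. World frame = base frame: x ahead of the robot, y to its left, z up, the work surface at z = 0. Lengths are in m, angles in rad, forces in N, time in s.
With the tool pointing down it reaches from about 0.35 to 0.975 m from the base axis. Payload 17.4 kg.
Tool frame: the origin (TCP) lies at the very end of the fingers, on their centre line; the grasp point (between the pads) lies 19 mm behind it (ctrl.hold_point_z is the distance from the TCP to the grasp point, in m); z points along the fingers, x is the direction in which the jaws open and shut, and the axes are right-handed (so a half turn about z gives the same grasp; the last joint's range is limited). The gripper opens to 85 mm and grips with 20 to 120 N. Pads are 22 mm wide; open, the fingers measure 114 mm over their backs; the gripper's body (76 mm by 85 mm) begins 54 mm behind the grasp point. The pads swing forward as they close: fully open they stand 13 mm farther back than shut.
Start: joints at [1.121, 0.116, 1.442, -0, 1.584, -0.038], TCP at [0.27, 0.619, 0.231] pointing down, gripper open.
Joint ranges: [-2.83, 2.83], [-0.83, 2.19], [0.07, 2.5], [-1.14, 4.28], [0.01, 3], [-2.97, 2.97]. Speed limits (rad/s): [1.89, 1.89, 2.22, 3.14, 3.14, 3.14].

INTERFACE

Orientations are given as [roll, pitch, yaw] about the fixed x, y, z axes, in that order (R = Rz(yaw) Ry(pitch) Rx(roll)).
In Python, from plant import ctrl gives the robot as it stands.
- The arm moves only by the shell command python3 -m crank 'ROWS' [FORCE]. ROWS is a JSON object of lists of equal length, an entry for each row: "xyz": the shift along the tool's x, y, z in mm, a list of three; "turn": the turn about the tool's z in rad; "gripper": the gripper's target within -1 to 1 (shut at 1, half-way at 0, fully open at -1). In form: {"xyz": [[tx, ty, tz], ...], "turn": [turn, ...], "gripper": [gripper, ...]}. A call has 1 to 20 rows; each row shifts and turns the pose as measured when the row begins, along the tool's axes as they then stand; what a row does not reach is not made up. A row lasts 1/8 s, in which the tool goes at most 62.5 mm and 10.7 degrees, less where a joint would pass 70% of its speed; a pose out of reach is approached as far as the arm can. A call with a gripper value outside its range is refused whole. The fingers move at their own pace and stop on an object; FORCE is the grip in N (left out, the last holds). Time passes only in rows, so rows that do not move let the fingers close. It gives the time, the measured TCP pose, the force and the opening at its end, in the units of the state.
- ctrl.get_state(): the state, without advancing time (a new reading comes with each control period).
- ctrl.capture(name): name is "scene" or "top" or "wrist"; returns a dict with "image" (400x640x3 uint8, red, green, blue), "intrinsics" (3x3 intrinsics, pixels), "dist_coeffs" ([k1, k2, p1, p2, k3] as OpenCV has them; the pictures are not rectified), "world_to_cam" (4x4, takes a point from world to camera coordinates); the wrist camera has in their place "T_tool_cam" (4x4, takes a point from camera to tool coordinates, whose origin is the TCP and whose axes are the tool frame's). Camera axes: x right, y down, z forward; pixel columns grow to the right and rows downward; lengths in m; the calibration is good to about 2 mm. A picture is of the moment at which its call begins: read the wrist's pose just before it. There is no depth.
- ctrl.hand_in(): hands the job in, once; it reports no verdict.
Trained networks look in the newest picture that a camera, given by its name, has taken for a name from the list of things; names that differ only in an ending like _2 or _b are one class to them, and where a whole thing is asked for, a point or a joint stands for the part that bears it (a point fixed in the world has none). Each returns a list of dicts, best first, with "confidence" (0 to 1); they miss things now and then, are a little off and sometimes report something else, mostly with a low value. They report only what shows in the picture. A call takes as long as a camera call. They do not tell look-alikes from the thing itself.
- ctrl.cut_out(camera, thing): "region" (400x640 bool, what is visible of it) and "xy" ([column, row] in pixels, amid what is visible of it).
The state is a dict: "t": time; "q": joint angles; "qvel": joint speeds; "effort": joint torques, N m; "position": TCP position; "orientation": TCP orientation; "contact_force": force on the tool from outside, world axes, zero at the start; "ft_torque": the same for the moment, N m; "gripper_width": opening from 0.0 (shut) to 1.0 (fully open).
Only numpy, scipy, OpenCV 4.12 (cv2) and the standard library are available. Lean on these libraries where they do the work, as an engineer would, in place of code of your own. Each camera call takes 0.05 s, during which the arm holds its last target.

TASK

The hardening furnace is cold and switched off, yet its temperature meter reads above zero. With the selector still off, take the blue plastic tuning tool from the rack and turn the meter's slotted zero screw until the red needle lies on the green zero mark, then hang the tool back in the hole it came from. Then switch the furnace on: pinch the selector's two orange release tabs, turn it to the green bar and let it lock there, leaving the other things on the bench where they are.

Things in the scene. Friction and masses are not known exactly. Their poses are not given: they have to be found in the camera images.
- control_box: furnace control box fixed to the bench, 240 (its x) x 340 (its y) x 75 mm, grey with an aluminium panel on top, panel level and 75 mm above the bench; origin under its centre, z up. The meter stands at its +y end, the selector at its -y end (axis at x 0, y -90 mm). Box yaw differs from run to run
- slot (a point): centre of the slot's floor in the zero screw; x along the slot, turns with the screw, z up. Brass screw 12 mm across at the bottom of a round 13 mm well (19 mm countersunk mouth) in the meter's black strip, whose top is 16 mm above this point and 101 mm above the bench. Slot 3.6 mm wide, bevelled to about 7 mm at the top, about 6 mm deep, open at both ends
- zero_screw (a joint): angle of the zero screw, rad, growing clockwise seen from above; it starts between 0.55 and 1.15 and the needle is on zero at 0. Turns stiffly (0.02 N m) between -0.9 and 1.5 and stays where left
- needle (a joint): angle of the meter's red needle, rad: 0 on the green zero mark, growing clockwise (up the scale); always 0.3 times joint zero_screw. The needle is 58 mm long from its pivot; the mark is 5.6 mm wide (plus or minus 0.05 rad)
- zero_mark (a point): middle of the inner part of the green zero mark on the white dial, under the window; the needle's tip passes over it
- needle_tip (a point): tip of the red needle, under the meter's window
- tuning_tool: blue plastic tuning tool, loose, 20 g, 110 mm long, hanging upright in the rack; origin at the middle of the blade's end (lowest point), z up the tool. Blade 9 (x) x 2 (y) mm, 10 mm long; shank 9 mm across up to 56 mm; collar 24 mm across, 56 to 60 mm, on which it hangs; paddle handle 22 (x) x 9 (y) mm from 60 to 110 mm. Hanging, its origin is 16 mm above the bench
- tool_tip (a point): the same point as the tool's origin, middle of the blade's end
- tool_rack: green steel rack fixed to the bench, 230 (x) x 56 (y) mm, its top plate 72 mm above the bench; origin under its centre. Three 17 mm holes at x -75, 0 and +75 mm, each with one tool: the blue tuning tool, a screwdriver and a scriber, in changing order
- selector_grip (a point): point on the selector's axis 30 mm above the panel (105 mm above the bench); turns with the knob: y axis from tab to tab, x along the white pointer. Black knob 36 (x) x 22 (y) mm, top 44 mm above the panel; an orange release tab on each side in y, 18 mm wide, 12 to 42 mm above the panel; 42 mm over both tabs' outer faces, 32 mm when both are fully pressed
- selector (a joint): angle of the selector, rad, growing clockwise seen from above: 0 off (pointer at the red bar), 1.31 on (pointer at the green bar); stops at both ends. It is locked at both ends until both tabs are pressed
- tab_a (a joint): inward travel of the tab on the +y side of the selector, m: 0 out, 0.005 fully pressed. Each tab takes 2 N to start and 6 N to press fully; the knob is free once both are pressed by more than about 0.003, and they spring out into notches when let go at either end
- tab_b (a joint): the same for the tab on the -y side
- screwdriver: steel screwdriver, round red handle 23 mm across, hanging point-down in the rack; origin at its tip, 108 mm below the handle's end
- scriber: steel scriber with pear-shaped wooden handle 23 mm across, hanging point-down in the rack; origin at its point, 110 mm below the handle's end
- scissor_half_1: flat steel scissor half, about 150 x 48 x 5 mm, lying on the bench; origin near its middle, underside
- scissor_half_2: another such scissor half
- scissor_half_3: another such scissor half
- pliers: pliers with red handles, 180 mm long, lying on the bench; origin near the middle, underside
- spray_can: upright yellow can, 65 mm across, 200 mm tall; origin under its centre
- hammer: hammer 260 mm long lying on the bench; origin under its middle
- lock_ring: fixed steel ring round the selector's foot, 59 mm across, 10 mm high, with notches for the tabs' pawls; the tabs' feet reach out over it up to 13 mm above the panel, so keep fingertips 14 mm or more above the panel. Origin on the selector's axis at panel height
Not all that is in view belongs to the job. Of the things shaped like the tuning_tool, the blue one is meant.

How it is judged:
By the outcome, as a careful person would: the job done as asked, in the order asked, and still so for the second after the job is handed in, with the robot touching nothing.
It also fails if it takes over 72 s, if anything falls off the work surface, if the arm or the gripper's body presses on something with over 40 N, if the wrist force passes 120 N, or if a joint passes its speed limit or range.

## Working session

There is one attempt and no reset: what is moved stays moved. The work goes in short steps, Python scripts to look and compute and a shell command to move; the robot and the scene stay as the last step left them, time stands still between calls to the robot, and variables do not carry over. Pictures are saved under pics/ and viewed, and the job is handed in when it is done.

```bash
ls; mkdir -p pics; cat > h.py <<'E'
import numpy as np, cv2
from plant import ctrl
from scipy.spatial.transform import Rotation as R
def cap(n,save=None):
    s=ctrl.get_state(); c=ctrl.capture(n)
    K=np.array(c['intrinsics']);D=np.array(c['dist_coeffs'])
    if n=='wrist':
        T=np.eye(4);T[:3,:3]=R.from_euler('xyz',s['orientation']).as_matrix();T[:3,3]=s['position']
        W=np.linalg.inv(T@np.array(c['T_tool_cam']))
    else: W=np.array(c['world_to_cam'])
    if save: cv2.imwrite('pics/'+save,c['image'][:,:,::-1])
    return c['image'],K,D,W
def px2w(uv,z,K,D,W):
    p=cv2.undistortPoints(np.array(uv,float).reshape(-1,1,2),K,D).reshape(-1,2)
    d=np.c_[p,np.ones(len(p))]@W[:3,:3]; o=-W[:3,:3].T@W[:3,3]
    return o+d*((z-o[2])/d[:,2])[:,None]
def w2px(P,K,D,W):
    return cv2.projectPoints(np.array(P,float).reshape(-1,1,3),cv2.Rodrigues(W[:3,:3])[0],W[:3,3],K,D)[0].reshape(-1,2)
def crop(img,x0,y0,x1,y1,f,name):
    cv2.imwrite('pics/'+name,cv2.resize(img[y0:y1,x0:x1,::-1],None,fx=f,fy=f,interpolation=cv2.INTER_CUBIC))
E
python3 - <<'E'
from h import *
for n in ['scene','top','wrist']:
    img,K,D,W=cap(n,n+'0.png'); print(n,K[0,0],-W[:3,:3].T@W[:3,3])
    for t in ['control_box','tuning_tool','slot','selector','needle','needle_tip','zero_mark','tool_rack','screwdriver','scriber','selector_grip','lock_ring','tool_tip']:
        print(t,[(np.round(r['xy']).tolist(),round(r['confidence'],2),int(r['region'].sum())) for r in ctrl.cut_out(n,t)][:3])
print(ctrl.get_state())
E
```

```text
pics
scene 480.9355147919282 [ 1.21283624 -0.995007    0.82941755]
control_box [([372.0, 193.0], 0.83, 7131)]
tuning_tool [([181.0, 225.0], 0.61, 177), ([236.0, 226.0], 0.58, 188), ([214.0, 214.0], 0.55, 182)]
slot []
selector [([353.0, 179.0], 0.49, 228)]
needle [([350.0, 183.0], 0.17, 352)]
needle_tip []
zero_mark [([392.0, 167.0], 0.88, 1035)]
tool_rack [([268.0, 253.0], 0.96, 2439), ([336.0, 284.0], 0.53, 504), ([256.0, 202.0], 0.27, 226)]
screwdriver [([291.0, 228.0], 0.52, 149)]
scriber [([265.0, 224.0], 0.52, 153)]
selector_grip [([353.0, 183.0], 0.74, 192)]
lock_ring [([351.0, 182.0], 0.74, 320)]
tool_tip [([212.0, 211.0], 0.77, 149), ([185.0, 227.0], 0.63, 180), ([238.0, 226.0], 0.49, 165)]
top 488.11260276104684 [ 0.43082665 -0.06088102  1.45856628]
control_box [([270.0, 157.0], 0.63, 9968)]
tuning_tool [([418.0, 220.0], 0.61, 59), ([414.0, 258.0], 0.61, 58), ([297.0, 166.0], 0.58, 201)]
slot [([419.0, 222.0], 0.45, 63)]
selector [([299.0, 163.0], 0.6, 174)]
needle []
needle_tip [([419.0, 221.0], 0.41, 60)]
zero_mark [([236.0, 149.0], 0.56, 1717), ([510.0, 197.0], 0.24, 928
[... 566 characters left out ...]
ng []
tool_tip []
{'t': 2.1, 'q': array([ 1.12118586e+00,  1.15984734e-01,  1.44159668e+00,  1.52743919e-05,
        1.58399067e+00, -3.78110342e-02]), 'qvel': array([-5.59124835e-04,  1.25292756e-03,  8.13053416e-04,  6.54105780e-05,
        1.81181499e-03,  5.49161710e-04]), 'effort': array([ 6.10641127e-04, -7.31726146e+01, -6.32639408e+01,  5.62794594e-05,
        6.09129929e-04, -2.32874550e-05]), 'position': array([0.27018932, 0.61857398, 0.2313155 ]), 'orientation': array([-3.14157817e+00, -2.11334537e-05,  1.15899710e+00]), 'contact_force': array([ 0.11519042,  1.25876787, -0.53475305]), 'ft_torque': array([-0.04878268,  0.02996831,  0.06013916]), 'gripper_width': 1.0058097200623202}
```

View images.

View pics/scene0.png

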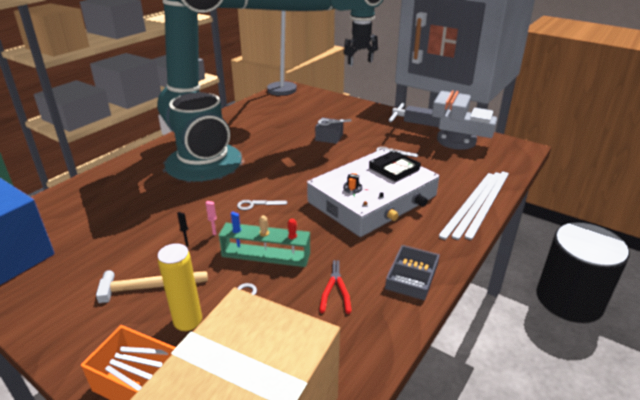

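View pics/top0.png

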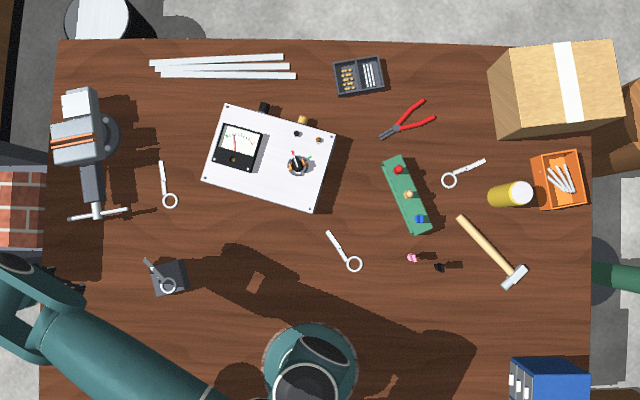

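```bash
python3 - <<'E'
import cv2
i=cv2.imread('pics/top0.png')
cv2.imwrite('pics/top0c.png',cv2.resize(i[90:290,190:460],None,fx=2.9,fy=2.9,interpolation=cv2.INTER_CUBIC))
i=cv2.imread('pics/scene0.png')
cv2.imwrite('pics/scene0c.png',cv2.resize(i[120:300,160:430],None,fx=2.9,fy=2.9,interpolation=cv2.INTER_CUBIC))
E
```

```text
(no output)
```

View pics/top0c.png

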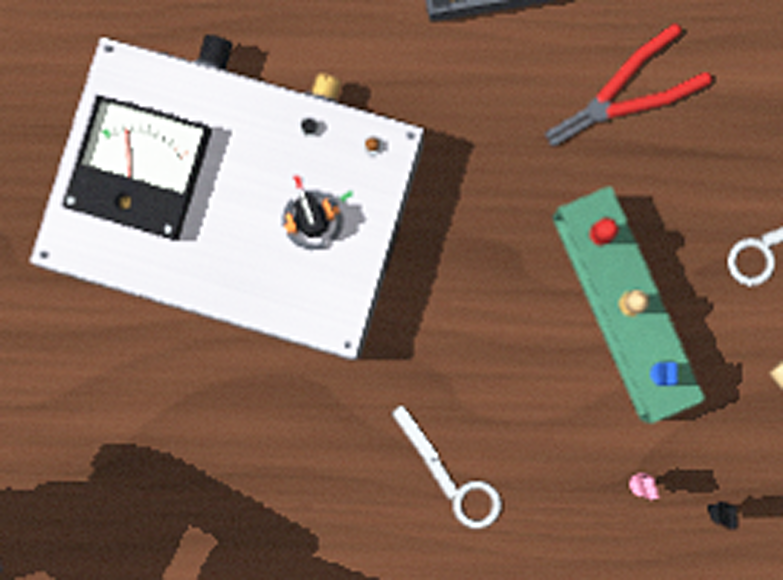

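View pics/scene0c.png

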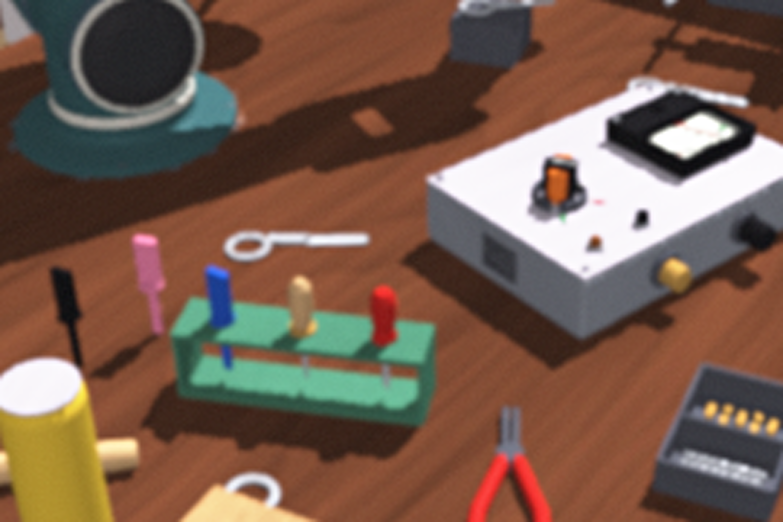

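```bash
python3 - <<'E'
from h import *
img,K,D,W=cap('top')
c=lambda l:[(190+x/2.9,90+y/2.9) for x,y in l]
def sh(n,l,z): print(n); print(np.round(px2w(c(l),z,K,D,W),4))
sh('box corners',[(102,38),(422,130),(356,357),(32,262)],.075)
sh('screw',[(125,202)],.091)
sh('sel',[(313,214)],.119)
sh('rack plate',[(610,187),(556,213),(650,422),(703,399)],.072)
sh('tools red/scr/blue',[(603,230),(634,302),(666,374)],.125)
sh('pink,black',[(643,487),(722,514)],.12)
S=ctrl.get_state();print(S['t'])
E
```

```text
box corners
[[ 0.7726  0.2637  0.075 ]
 [ 0.6867 -0.0594  0.075 ]
 [ 0.4608 -0.0011  0.075 ]
 [ 0.5454  0.3236  0.075 ]]
screw
[[0.6055 0.2294 0.091 ]]
sel
[[0.5949 0.0422 0.119 ]]
rack plate
[[ 0.6356 -0.2464  0.072 ]
 [ 0.6082 -0.1936  0.072 ]
 [ 0.4055 -0.2902  0.072 ]
 [ 0.4293 -0.3418  0.072 ]]
tools red/scr/blue
[[ 0.5865 -0.2334  0.125 ]
 [ 0.519  -0.264   0.125 ]
 [ 0.452  -0.2956  0.125 ]]
pink,black
[[ 0.3451 -0.2769  0.12  ]
 [ 0.3215 -0.3523  0.12  ]]
2.15
```

```bash
cat >> h.py <<'E'
def plan(target,yaw=None):
    """tool-axis shift (mm) and turn from the present pose"""
    s=ctrl.get_state(); Rm=R.from_euler('xyz',s['orientation']).as_matrix()
    d=Rm.T@(np.array(target)-s['position'])*1000
    y=s['orientation'][2]
    print('t',round(s['t'],2),'pos',np.round(s['position'],4),'yaw',round(y,4),'q6',round(s['q'][5],3),'shift mm',np.round(d,1), '' if yaw is None else 'turn %.3f'%(-((yaw-y+np.pi)%(2*np.pi)-np.pi)))
E
python3 - <<'E'
from h import *
c=ctrl.capture('wrist');print(np.round(c['T_tool_cam'],4),c['intrinsics'],c['dist_coeffs'])
plan([0.452,-0.30,0.24]); plan([0.49,-0.25,0.24])
E
```

```text
[[ 1.000e+00 -7.000e-04 -8.000e-04 -1.300e-03]
 [ 9.000e-04  9.619e-01  2.735e-01 -6.940e-02]
 [ 5.000e-04 -2.735e-01  9.619e-01 -1.420e-01]
 [ 0.000e+00  0.000e+00  0.000e+00  1.000e+00]] [[288.3473386    0.         315.53073589]
 [  0.         288.3473386  196.41912199]
 [  0.           0.           1.        ]] [-0.03437722  0.          0.          0.          0.        ]
t 2.2 pos [0.2702 0.6186 0.2313] yaw 1.159 q6 -0.038 shift mm [-769.   534.3   -8.7] 
t 2.2 pos [0.2702 0.6186 0.2313] yaw 1.159 q6 -0.038 shift mm [-708.   549.1   -8.7]
```

```bash
python3 -m crank '{"xyz":[[-48,33,-0.5],[-48,33,-0.5],[-48,33,-0.5],[-48,33,-0.5],[-48,33,-0.5],[-48,33,-0.5],[-48,33,-0.5],[-48,33,-0.5],[-48,33,-0.5],[-48,33,-0.5],[-48,33,-0.5],[-48,33,-0.5],[-48,33,-0.5],[-48,33,-0.5],[-48,33,-0.5],[-48,33,-0.5],[0,0,0],[0,0,0],[0,0,0],[0,0,0]],"turn":[0,0,0,0,0,0,0,0,0,0,0,0,0,0,0,0,0.18,0.18,0.18,0.17],"gripper":[-1,-1,-1,-1,-1,-1,-1,-1,-1,-1,-1,-1,-1,-1,-1,-1,-1,-1,-1,-1]}'
python3 - <<'E'
from h import *
plan([.452,-.30,.24],.445)
img,K,D,W=cap('wrist','w1.png'); print(w2px([[.452,-.30,.126],[.452,-.3,.076]],K,D,W))
print([(np.round(r['xy']).tolist(),round(r['confidence'],2),int(r['region'].sum())) for r in ctrl.cut_out('wrist','tuning_tool')][:4])
E
```

```text
t: 4.7
position: [0.4489, -0.3274, 0.2412]
orientation: [3.137, -0.008, 0.429]
contact_force: [0.7, 0.1, 0.1]
gripper_width: 0.996
t 4.7 pos [ 0.4489 -0.3274  0.2412] yaw 0.4289 q6 -1.107 shift mm [ 14.2 -23.6   1.2] turn -0.016
[[331.59192558 165.60578358]
 [328.70912039 157.39009843]]
[([254.0, 172.0], 0.97, 966), ([330.0, 157.0], 0.86, 488), ([203.0, 215.0], 0.8, 847)]
```

View pics/w1.png

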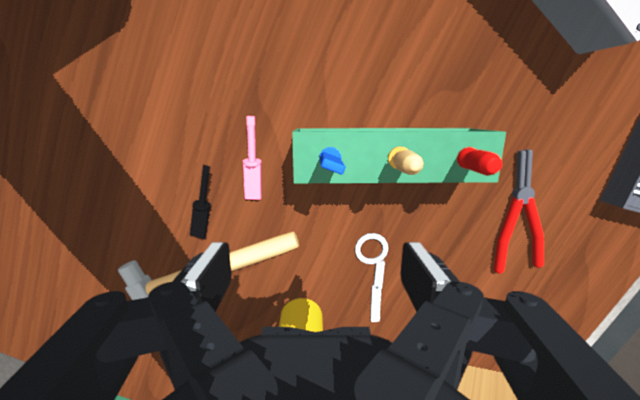

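```bash
python3 - <<'E'
from h import *
i=cv2.imread('pics/w1.png')[:,:,::-1]
crop(i,285,125,385,195,8,'w1c.png')
img,K,D,W=cap('top'); print(px2w([(522,193)],.2,K,D,W))
E
```

```text
[[ 0.5254261  -0.55075571  0.2       ]]
```

View pics/w1c.png

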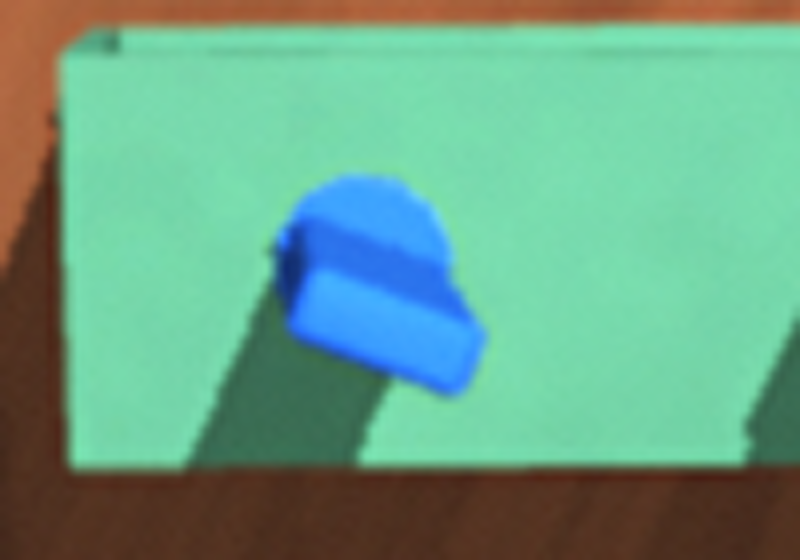

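The blue paddle hanging in the rack is at wrist px (331,160). The pink tool (251,160) and the black one (203,205) lie flat on the bench. Blue and hanging in the rack is the one meant, and the crop confirms it.

```bash
python3 - <<'E'
from h import *
img,K,D,W=cap('wrist')
p=px2w([(285+x/8,125+y/8) for x,y in [(315,265),(487,335),(455,397),(290,325)]],.126,K,D,W)
print(p, p.mean(0)); 
for a,b in[(0,1),(3,2),(1,2),(0,3)]:
    d=p[b]-p[a]; print(np.linalg.norm(d),np.arctan2(d[1],d[0]))
# rack corners & collar
print(px2w([(285+x/8,125+y/8) for x,y in [(60,58),(70,468)]],.072,K,D,W))
print(px2w([(285+365/8,125+225/8)],.0755,K,D,W))
E
```

```text
[[ 0.44298686 -0.29649959  0.126     ]
 [ 0.46398774 -0.29544259  0.126     ]
 [ 0.46389081 -0.30335135  0.126     ]
 [ 0.44335648 -0.30380415  0.126     ]] [ 0.45355547 -0.29977442  0.126     ]
0.02102745788980506 0.050288904627021916
0.020539329975617977 0.022047352133358723
0.007909350590518094 -1.5830510650114038
0.007313900902879883 -1.520239282228632
[[ 0.40599883 -0.29245816  0.072     ]
 [ 0.42972855 -0.34278484  0.072     ]]
[[ 0.4517197 -0.2949463  0.0755   ]]
```

```bash
python3 -m crank '{"xyz":[[3,-5,0],[3,-5,0],[3,-5,0],[0,0,0],[0,0,0],[0,0,0],[0,0,0],[0,0,0],[0,0,0],[0,0,0],[0,0,0]],"turn":[0.18,0.18,0.18,0.18,0.18,0.18,0.18,0.18,0.18,0.18,0.17],"gripper":[-0.5,-0.5,-0.5,-0.5,-0.5,-0.5,-0.5,-0.5,-0.5,-0.5,-0.5]}' 40
python3 - <<'E'
from h import *
plan([.4535,-.30,.16],-1.54)
E
```

```text
t: 6.28
position: [0.454, -0.3095, 0.2421]
orientation: [-3.131, -0.002, -1.545]
contact_force: [-0.5, 0.1, -0.8]
gripper_width: 0.752
t 6.28 pos [ 0.454  -0.3095  0.2421] yaw -1.5448 q6 0.898 shift mm [-9.6  1.1 82.1] turn -0.005
```

```bash
python3 -m crank '{"xyz":[[-9,1,40],[0,0,40],[0,0,0],[0,0,0]],"turn":[0,0,0,0],"gripper":[-0.5,-0.5,-0.5,-0.5]}'
python3 - <<'E'
from h import *
plan([.4535,-.30,.082],-1.54); print(ctrl.get_state()['orientation'])
img,K,D,W=cap('wrist','w2.png')
i=img; crop(i,220,100,420,250,4,'w2c.png')
E
```

```text
t: 6.78
position: [0.4542, -0.3008, 0.163]
orientation: [-3.129, -0.004, -1.534]
contact_force: [0.4, 0.3, 1.0]
gripper_width: 0.751
t 6.78 pos [ 0.4542 -0.3008  0.163 ] yaw -1.5338 q6 0.899 shift mm [-1.1  1.7 81. ] turn 0.006
[-3.12876431 -0.00415331 -1.5338098 ]
```

View pics/w2c.png

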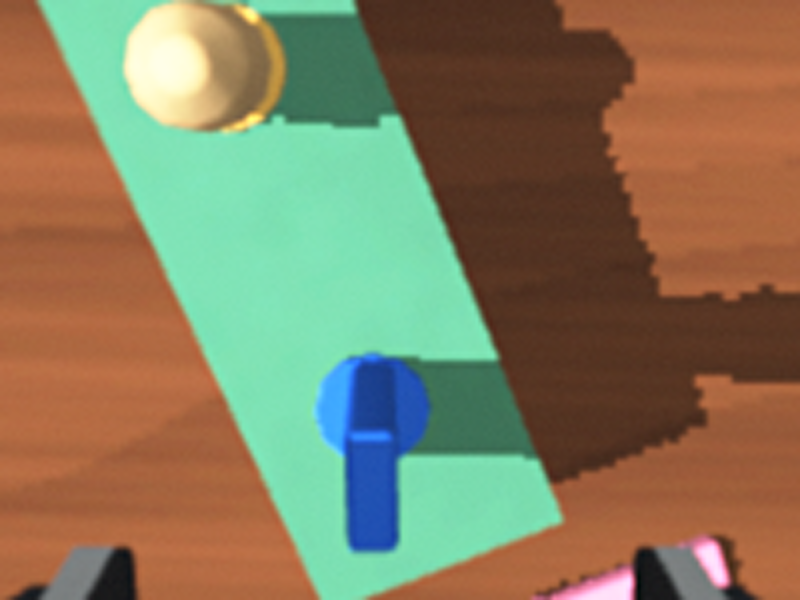

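```bash
python3 - <<'E'
from h import *
img,K,D,W=cap('wrist')
p=px2w([(220+x/4,100+y/4) for x,y in [(347,434),(396,434),(397,550),(349,550)]],.126,K,D,W);print(p,p.mean(0))
plan([*p.mean(0)[:2],.082],-1.54)
E
```

```text
[[ 0.4640235  -0.29595742  0.126     ]
 [ 0.46429762 -0.30395073  0.126     ]
 [ 0.44390329 -0.30491489  0.126     ]
 [ 0.44363108 -0.29685831  0.126     ]] [ 0.45396387 -0.30042034  0.126     ]
t 6.88 pos [ 0.4542 -0.3008  0.1629] yaw -1.5347 q6 0.9 shift mm [-0.8  1.3 80.9] turn 0.005
```

```bash
python3 -m crank '{"xyz":[[-0.5,1,40],[0,0,38],[0,0,0],[0,0,0],[0,0,0],[0,0,0],[0,0,0]],"turn":[0,0,0,0,0,0,0],"gripper":[-0.5,-0.5,-0.5,1,1,1,1]}' 40
python3 - <<'E'
from h import *
plan([.454,-.30,.082],-1.54);print(ctrl.get_state()['orientation'])
img,K,D,W=cap('wrist','w3.png')
E
```

```text
t: 7.75
position: [0.4578, -0.3031, 0.094]
orientation: [-3.118, -0.012, -1.533]
contact_force: [0.6, 4.0, -2.5]
gripper_width: 0.096
t 7.75 pos [ 0.4578 -0.3031  0.094 ] yaw -1.5327 q6 0.897 shift mm [-3.4  4.  11.9] turn 0.007
[-3.11847007 -0.01157547 -1.5326684 ]
```

View pics/w3.png

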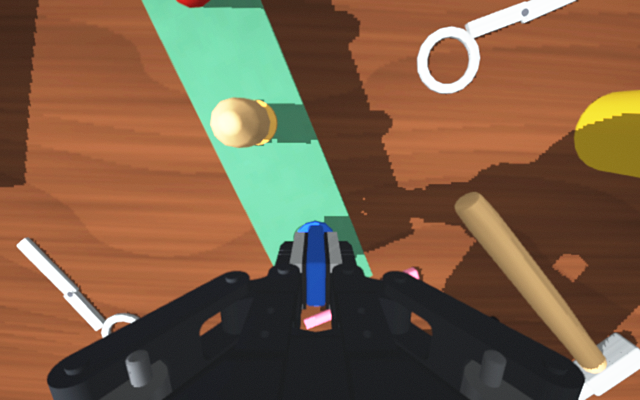

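```bash
python3 -m crank '{"xyz":[[0,0,0],[-3,4,14]],"turn":[0,0],"gripper":[0.3,0.3]}' 40;  python3 -m crank '{"xyz":[[0,0,0]],"turn":[0],"gripper":[0.3]}'
python3 - <<'E'
from h import *
for k in range(3):
    plan([.454,-.30,.082],-1.54);s=ctrl.get_state();print(s['orientation'],s['qvel'].round(3));cap('top')
E
```

```text
t: 8.05
position: [0.4546, -0.3011, 0.0806]
orientation: [-3.117, -0.014, -1.533]
contact_force: [0.4, -0.4, -0.9]
gripper_width: 0.347
t: 8.18
position: [0.4537, -0.3006, 0.0789]
orientation: [-3.118, -0.013, -1.533]
contact_force: [-0.8, -0.4, 0.3]
gripper_width: 0.35
t 8.18 pos [ 0.4537 -0.3006  0.0789] yaw -1.5326 q6 0.897 shift mm [-0.6 -0.4 -3.1] turn 0.007
[-3.11842947 -0.01271833 -1.53255986] [-0.001 -0.008 -0.029 -0.002  0.002 -0.   ]
t 8.22 pos [ 0.4542 -0.3009  0.0798] yaw -1.5326 q6 0.897 shift mm [-0.9  0.1 -2.2] turn 0.007
[-3.11756934 -0.01339394 -1.53258562] [-0.001 -0.005 -0.019  0.001  0.006  0.001]
t 8.28 pos [ 0.4544 -0.3011  0.0803] yaw -1.5326 q6 0.897 shift mm [-1.1  0.4 -1.7] turn 0.007
[-3.11696754 -0.01374418 -1.53259442] [ 0.001 -0.001 -0.01   0.001  0.003 -0.   ]
```

```bash
python3 -m crank '{"xyz":[[0,0,0],[0,0,0],[0,0,0]],"turn":[0,0,0],"gripper":[1,1,1]}' 50; python3 -m crank '{"xyz":[[0,0,-40],[0,0,-50],[0,0,-40]],"turn":[0,0,0],"gripper":[1,1,1]}'
python3 - <<'E'
from h import *
plan([.6055,.2294,.18]);s=ctrl.get_state();print(s['orientation'],s['gripper_width'])
img,K,D,W=cap('wrist','w4.png')
E
```

```text
t: 8.7
position: [0.4548, -0.3015, 0.0812]
orientation: [-3.116, -0.015, -1.533]
contact_force: [1.2, -0.4, 0.0]
gripper_width: 0.095
t: 9.07
position: [0.4503, -0.2988, 0.2111]
orientation: [-3.121, -0.011, -1.533]
contact_force: [1.0, -1.1, -0.8]
gripper_width: 0.1
t 9.07 pos [ 0.4503 -0.2988  0.2111] yaw -1.5326 q6 0.897 shift mm [-522.2 -174.7   29.2] 
[-3.12097239 -0.01061188 -1.53259591] 0.09972226546625716
```

View pics/w4.png

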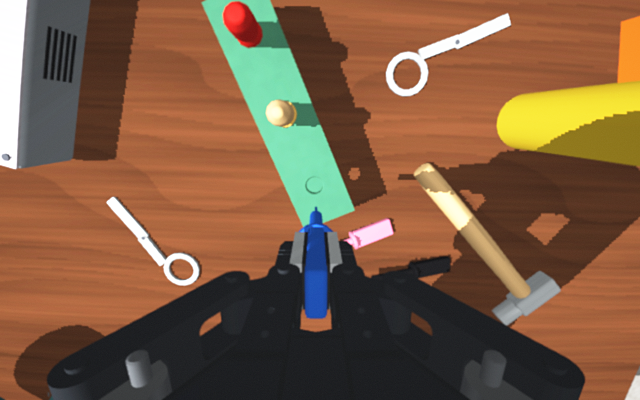

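```bash
python3 - <<'E'
from h import *
i=cv2.imread('pics/w4.png')[:,:,::-1]
crop(i,280,160,350,240,7,'w4c.png')
E
```

```text
(no output)
```

View pics/w4c.png

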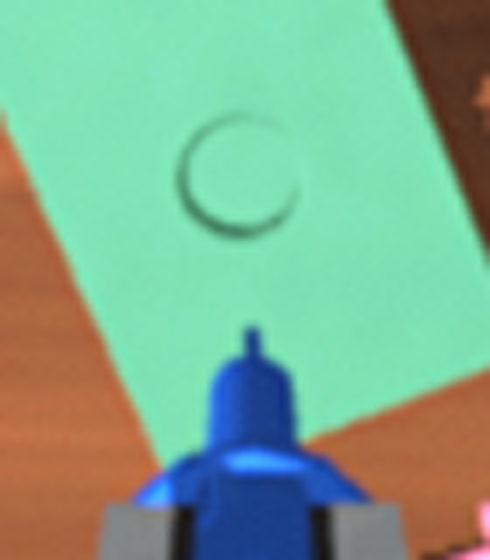

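```bash
python3 - <<'E'
from h import *
c=ctrl.capture('wrist');T=np.array(c['T_tool_cam']);K=c['intrinsics'];D=c['dist_coeffs'];W=np.linalg.inv(T)
print('tip in tool',px2w([(316,206.7)],.0652,np.array(K),np.array(D),W))
img,K,D,W=cap('wrist'); print('hole',px2w([(314.3,185.1)],.072,K,D,W),ctrl.get_state()['position'])
E
```

```text
tip in tool [[ 0.00151289 -0.00164886  0.0652    ]]
hole [[ 0.45479107 -0.30146946  0.072     ]] [ 0.45090778 -0.29929589  0.21140758]
```

```bash
python3 -m crank '{"xyz":[[-52,-13,0],[-52,-13,0],[-52,-13,0],[-52,-13,0],[-52,-13,0],[-52,-13,0],[-52,-13,0],[-52,-13,0],[-52,-13,0],[-40,-10,0],[0,0,0]],"turn":[0,0,0,0,0,0,0,0,0,0,0],"gripper":[1,1,1,1,1,1,1,1,1,1,1]}'
python3 - <<'E'
from h import *
plan([.6055,.2294,.18]);s=ctrl.get_state();print(s['orientation'],s['gripper_width'])
img,K,D,W=cap('wrist','w5.png'); print(w2px([.6055,.2294,.091],K,D,W))
E
```

```text
t: 10.6
position: [0.5574, 0.2294, 0.1915]
orientation: [-3.135, -0.012, -1.535]
contact_force: [0.6, -0.8, -0.8]
gripper_width: 0.098
t 10.6 pos [0.5574 0.2294 0.1915] yaw -1.5347 q6 1.89 shift mm [  1.6 -48.   11.9] 
[-3.13508678 -0.01229974 -1.5346581 ] 0.09825597448214392
[[314.67549626 141.09114441]]
```

View pics/w5.png

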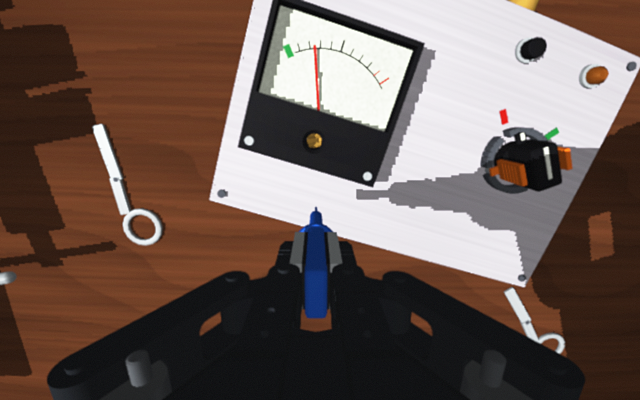

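```bash
python3 - <<'E'
from h import *
i=cv2.imread('pics/w5.png')[:,:,::-1]
crop(i,285,115,345,165,12,'w5c.png'); crop(i,240,0,440,150,4,'w5d.png')
E
```

```text
(no output)
```

View pics/w5c.png

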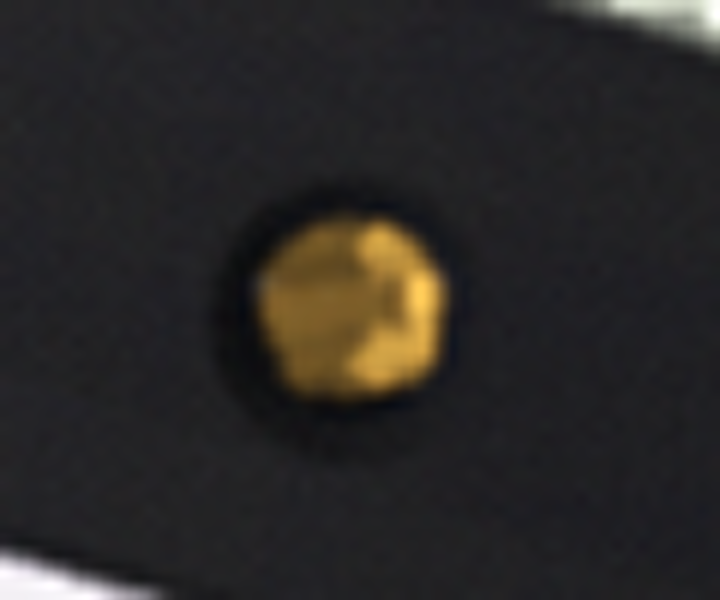

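View pics/w5d.png

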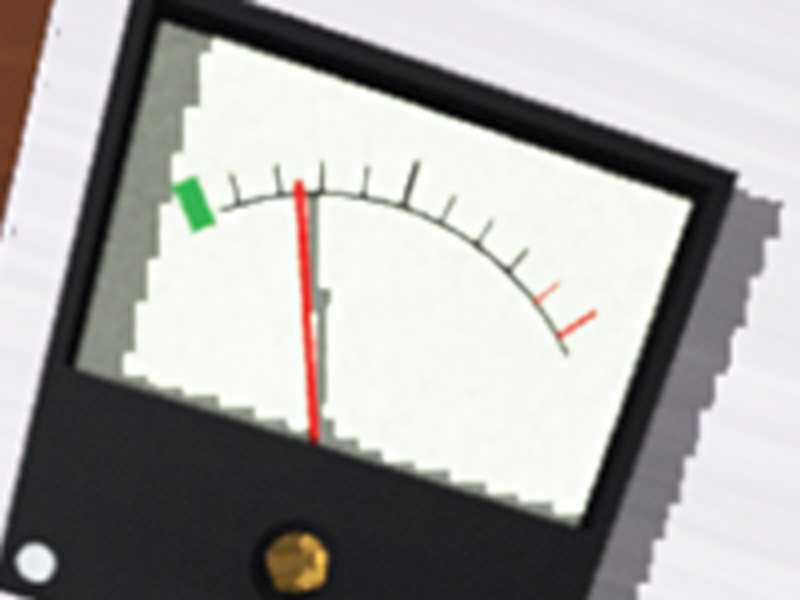

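```bash
python3 - <<'E'
from h import *
ims=[cap('wrist')[0].astype(float) for _ in range(3)]
a=np.mean(ims,0)[130:152,303:327]
g=a.mean(2); print(g.round().astype(int)[:, :])
b=np.clip((a-20)*1.3,0,255).astype(np.uint8)
cv2.imwrite('pics/w5e.png',cv2.resize(b[:,:,::-1],None,fx=24,fy=24,interpolation=cv2.INTER_LANCZOS4))
E
```

```text
[[ 34  34  33  31  28  26  22  23  24  24  26  27  29  31  34  34  34  35
   35  36  35  36  36  36]
 [ 34  31  28  24  21  20  18  19  20  21  21  23  25  26  29  31  34  35
   35  35  35  36  35  35]
 [ 30  24  19  19  17  20  24  28  29  29  28  28  25  24  26  28  32  31
   33  35  34  35  35  34]
 [ 23  19  18  19  26  35  47  53  56  62  70  68  55  37  27  27  29  32
   33  34  34  34  34  34]
 [ 19  16  22  34  50  67  74  77  84 102 126 124 102  69  44  33  28  30
   32  33  34  35  33  34]
 [ 16  21  36  58  72  79  78  81  99 120 138 137 125  97  67  45  33  30
   30  32  35  34  33  34]
 [ 17  32  51  67  73  73  71  72  88 108 125 130 127 112  81  55  36  29
   29  32  33  33  35  32]
 [ 26  46  61  68  68  69  69  68  75  89 107 121 125 120 105  80  51  32
   29  32  33  32  34  34]
 [ 28  53  71  73  74  77  78  76  81  87  93  96 101 122 139 121  80  44
   28  31  32  32  33  33]
 [ 31  56  76  84  85  85  87  86  86  88  86  84  92 121 149 134  87  46
   29  31  32  33  32  36]
 [ 31  56  76  85  88  86  88  87  86  86  85  81  90 118 144 130  85  46
   28  28  32  3
[... 422 characters left out ...]
21  39  59  76  77  76  85 107 123 135 134 127 116  86  53  33  29
   30  32  32  32  32  33]
 [ 16  17  29  43  59  64  66  72  90 105 111 109  94  75  48  31  28  30
   32  32  32  33  32  33]
 [ 18  15  19  25  33  41  46  48  52  58  55  48  39  35  28  27  28  31
   33  33  33  32  33  32]
 [ 21  19  18  18  17  20  22  22  21  20  16  16  20  22  26  28  29  31
   31  31  33  31  32  32]
 [ 24  20  19  20  19  18  18  16  18  17  20  23  25  27  28  30  29  31
   33  33  32  33  32  33]
 [ 27  24  20  20  21  22  21  22  24  25  26  26  27  28  28  29  31  32
   33  33  32  32  32  32]
 [ 32  28  25  23  22  21  22  22  24  26  25  26  27  28  29  30  31  33
   33  32  33  32  34  32]]
```

View pics/w5e.png

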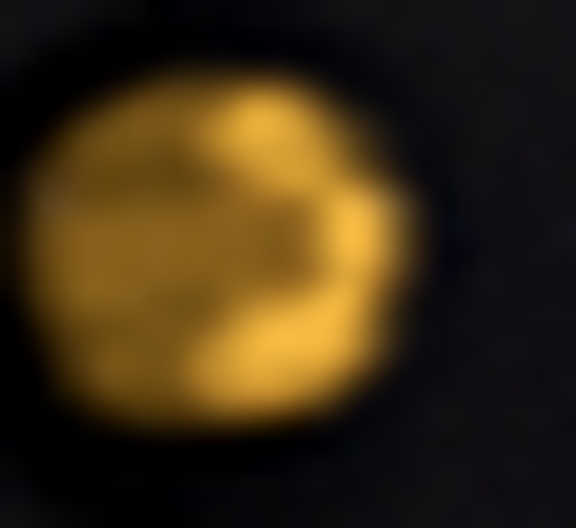

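```bash
python3 -m crank '{"xyz":[[0,0,-10],[0,0,0],[0,0,0],[0,0,0],[0,0,0],[0,0,0],[0,0,0],[0,0,0],[0,0,0],[0,0,0]],"turn":[-0.18,-0.18,-0.18,-0.18,-0.18,-0.18,-0.18,-0.18,-0.18,0],"gripper":[1,1,1,1,1,1,1,1,1,1]}'
python3 - <<'E'
from h import *
plan([.6055,.18,.195],0.08);s=ctrl.get_state();print(s['orientation'],s['gripper_width'])
img,K,D,W=cap('wrist','w6.png'); print(w2px([.6055,.2294,.091],K,D,W))
E
```

```text
t: 12.05
position: [0.5576, 0.214, 0.2049]
orientation: [3.128, -0.011, 0.118]
contact_force: [0.3, -0.3, -0.6]
gripper_width: 0.097
t 12.05 pos [0.5576 0.214  0.2049] yaw 0.1181 q6 0.214 shift mm [43.4 39.2 10.9] turn 0.038
[ 3.1283636  -0.01095493  0.11806975] 0.09742722539836718
[[369.29807193 179.56816048]]
```

View pics/w6.png

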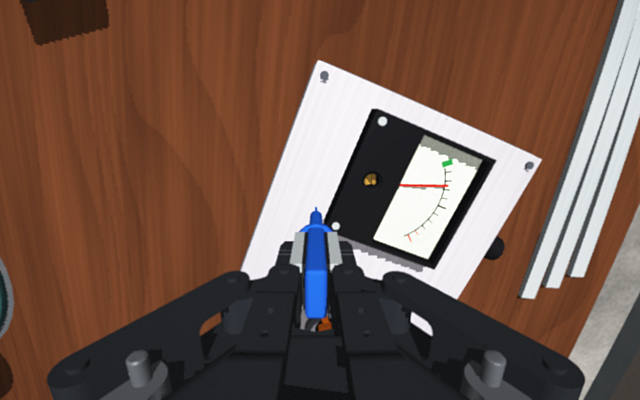

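```bash
python3 - <<'E'
from h import *
i=cv2.imread('pics/w6.png')[:,:,::-1]
crop(i,295,160,395,235,8,'w6c.png')
E
```

```text
(no output)
```

View pics/w6c.png

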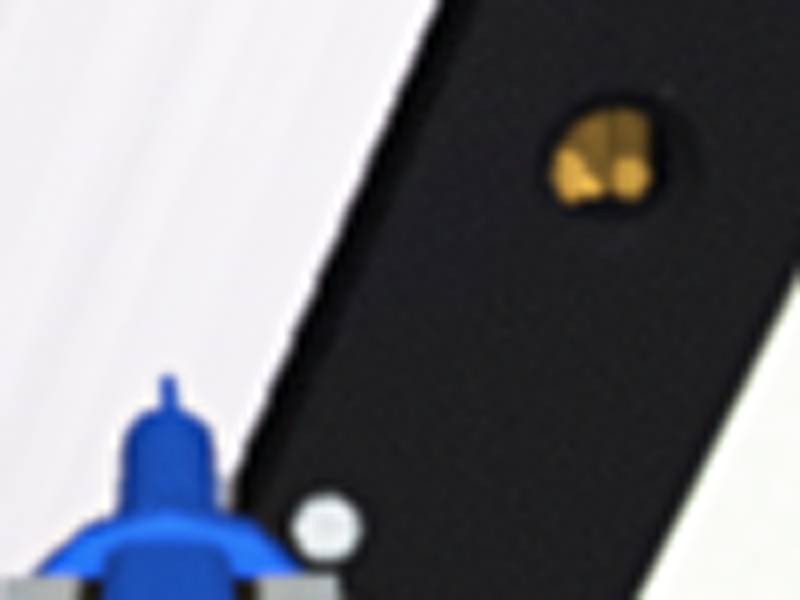

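```bash
python3 - <<'E'
from h import *
img,K,D,W=cap('wrist'); p=px2w([(370.4,179.6)],.091,K,D,W)[0];print(p)
s=ctrl.get_state();T=np.eye(4);T[:3,:3]=R.from_euler('xyz',s['orientation']).as_matrix();T[:3,3]=s['position']
tip=np.array([.0015,.00285,.0652]); print('tip px',w2px(T[:3,:3]@tip+s['position'],K,D,W), w2px(T[:3,:3]@(tip-[0,.0045,0])+s['position'],K,D,W))
t=np.array([p[0],p[1],.112]) - T[:3,:3]@tip; print(t); plan(t,.1); plan(t+[0,-.025,0])
E
```

```text
[0.60658451 0.22941931 0.091     ]
tip px [[318.64917906 211.44658548]] [[318.6652654  205.79359068]]
[0.60396223 0.23284938 0.17713656]
t 12.15 pos [0.5577 0.2143 0.2048] yaw 0.1148 q6 0.217 shift mm [ 47.8 -13.5  28.1] turn 0.015
t 12.15 pos [0.5577 0.2143 0.2048] yaw 0.1148 q6 0.217 shift mm [45.  11.3 28.3]
```

```bash
python3 - <<'E'
from h import *
c=ctrl.capture('wrist');T=np.array(c['T_tool_cam']);print(T);K=np.array(c['intrinsics']);D=np.array(c['dist_coeffs']);W=np.linalg.inv(T)
print('tip in tool',px2w([(316,206.7),(316,207.2)],.0652,K,D,W)); print(w2px([[.0015,-.00165,.0652],[0,0,.0652]],K,D,W))
E
```

```text
[[ 9.99999575e-01 -9.21975204e-04 -1.85014222e-05 -8.43334107e-04]
 [ 8.91829006e-04  9.61809429e-01  2.73718517e-01 -6.82076487e-02]
 [-2.34566844e-04 -2.73718417e-01  9.61809842e-01 -1.41971872e-01]
 [ 0.00000000e+00  0.00000000e+00  0.00000000e+00  1.00000000e+00]]
tip in tool [[-0.00050036 -0.00118185  0.0652    ]
 [-0.00050054 -0.00078526  0.0652    ]]
[[318.65182497 206.10664344]
 [316.66269027 208.18790395]]
```

```bash
python3 - <<'E'
from h import *
Ts=[];Ws=[]
for k in range(8):
    Ts.append(np.array(ctrl.capture('wrist')['T_tool_cam']))
Ts=np.array(Ts);print(Ts[:,:3,3].round(4)); print(Ts[:,:3,2].round(4))
T=Ts.mean(0);U,_,V=np.linalg.svd(T[:3,:3]);T[:3,:3]=U@V;np.save('Tc.npy',T);print(T)
c=ctrl.capture('wrist');K=np.array(c['intrinsics']);D=np.array(c['dist_coeffs']);W=np.linalg.inv(T)
print('tip',px2w([(316,206.7),(316,207.2)],.0652,K,D,W))
s=ctrl.get_state();P=np.eye(4);P[:3,:3]=R.from_euler('xyz',s['orientation']).as_matrix();P[:3,3]=s['position']
print('screw',px2w([(370.4,179.6)],.091,K,D,np.linalg.inv(P@T)))
E
```

```text
[[-0.0008 -0.0682 -0.142 ]
 [-0.0008 -0.0682 -0.142 ]
 [-0.0008 -0.0682 -0.142 ]
 [-0.0008 -0.0682 -0.142 ]
 [-0.0008 -0.0682 -0.142 ]
 [-0.0008 -0.0682 -0.142 ]
 [-0.0008 -0.0682 -0.142 ]
 [-0.0008 -0.0682 -0.142 ]]
[[-0.      0.2737  0.9618]
 [-0.      0.2737  0.9618]
 [-0.      0.2737  0.9618]
 [-0.      0.2737  0.9618]
 [-0.      0.2737  0.9618]
 [-0.      0.2737  0.9618]
 [-0.      0.2737  0.9618]
 [-0.      0.2737  0.9618]]
[[ 9.99999575e-01 -9.21498388e-04 -2.08965247e-05 -8.46310789e-04]
 [ 8.92025867e-04  9.61809291e-01  2.73719001e-01 -6.82103000e-02]
 [-2.32133147e-04 -2.73718903e-01  9.61809705e-01 -1.41971670e-01]
 [ 0.00000000e+00  0.00000000e+00  0.00000000e+00  1.00000000e+00]]
tip [[-0.00050385 -0.00118445  0.0652    ]
 [-0.00050403 -0.00078786  0.0652    ]]
screw [[0.60635539 0.23074197 0.091     ]]
```

```bash
cat >> h.py <<'E'
def tcp_for(tip,world):
    s=ctrl.get_state();return np.array(world)-R.from_euler('xyz',s['orientation']).as_matrix()@np.array(tip)
E
python3 - <<'E'
from h import *
t=tcp_for([-.0005,.0035,.0652],[.6064,.2307,.112]);print(t);plan(t,.1)
E
```

```text
[0.60569286 0.23501075 0.1771495 ]
t 12.65 pos [0.5576 0.2151 0.2047] yaw 0.1199 q6 0.214 shift mm [ 49.8 -14.4  27.9] turn 0.020
```

```bash
python3 -m crank '{"xyz":[[25,-7,5],[25,-7,10],[0,0,10],[0,0,0]],"turn":[0.02,0,0,0],"gripper":[1,1,1,1]}'
python3 - <<'E'
from h import *
t=tcp_for([-.0005,.0035,.0652],[.6064,.2307,.112]);plan(t,.1);print(ctrl.get_state()['orientation'])
img,K,D,W=cap('wrist','w7.png'); crop(img,260,130,390,230,6,'w7c.png')
E
```

```text
t: 13.15
position: [0.607, 0.2348, 0.1795]
orientation: [3.129, -0.011, 0.099]
contact_force: [-0.3, -0.7, -0.1]
gripper_width: 0.1
t 13.15 pos [0.607  0.2348 0.1795] yaw 0.0987 q6 0.239 shift mm [-1.3 -0.3  2.3] turn -0.001
[ 3.12861591 -0.0111089   0.09866691]
```

View pics/w7c.png

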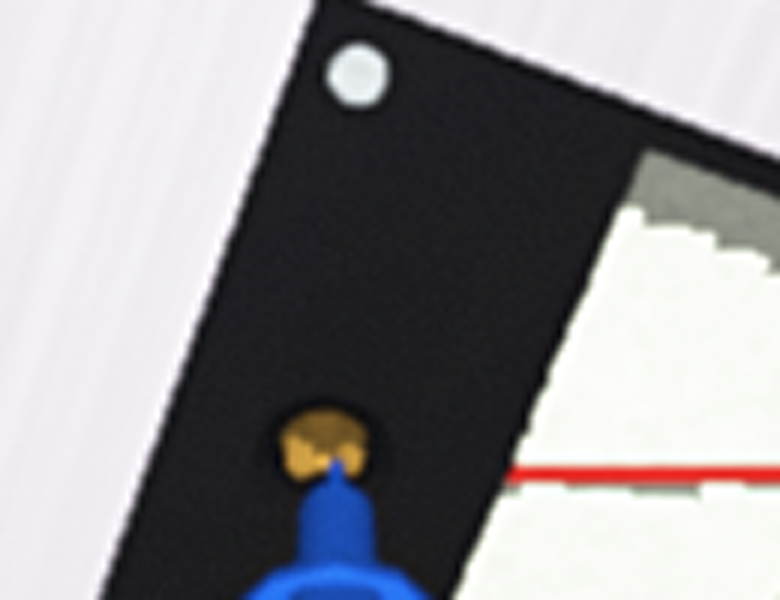

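```bash
python3 - <<'E'
from h import *
img,K,D,W=cap('wrist'); a=px2w([(260+335/6,130+460/6)],.1143,K,D,W)[0]; b=px2w([(260+323/6,130+453/6)],.091,K,D,W)[0]
s=ctrl.get_state();Rm=R.from_euler('xyz',s['orientation']).as_matrix()
print(a,b,(Rm.T@(b-a))*1000, Rm.T@(a-s['position'])*1000)
E
```

```text
[0.60731367 0.23499093 0.1143    ] [0.60661318 0.22806609 0.091     ] [-1.67506969  6.52945368 23.3643871 ] [-0.73397722 -0.94924074 66.44391102]
```

```bash
python3 -m crank '{"xyz":[[-1.5,0.3,3],[0,0,2]],"turn":[0,0],"gripper":[1,1]}'
python3 - <<'E'
from h import *
img,K,D,W=cap('wrist','w8.png'); crop(img,260,130,390,230,6,'w8c.png')
plan([.6057,.235,.15],.1);print(ctrl.get_state()['orientation'])
img,K,D,W=cap('scene','s8.png');
p=w2px([.606,.230,.1],K,D,W)[0].astype(int);print(p);crop(img,p[0]-40,p[1]-40,p[0]+40,p[1]+20,9,'s8c.png')
E
```

```text
t: 13.5
position: [0.6054, 0.2342, 0.1768]
orientation: [3.129, -0.014, 0.099]
contact_force: [0.2, 0.7, -0.0]
gripper_width: 0.1
t 13.55 pos [0.6055 0.2342 0.1766] yaw 0.0987 q6 0.239 shift mm [-0.1 -1.1 26.6] turn -0.001
[ 3.12938079 -0.01421467  0.09867214]
[385 158]
```

View pics/w8c.png

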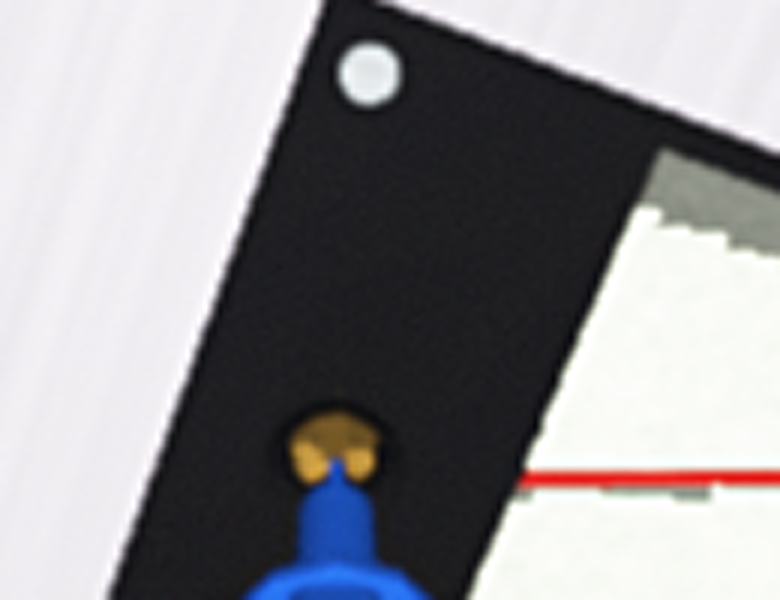

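View pics/s8c.png

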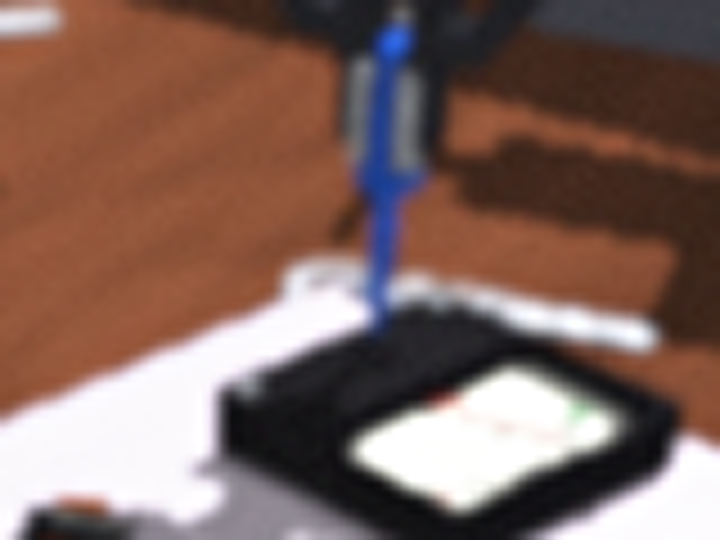

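```bash
python3 -m crank '{"xyz":[[0,0,7],[0,0,7]],"turn":[0,0],"gripper":[1,1]}';python3 -m crank '{"xyz":[[0,0,4]],"turn":[0],"gripper":[1]}'
python3 - <<'E'
from h import *
img,K,D,W=cap('wrist','w9.png'); crop(img,260,130,390,230,6,'w9c.png')
plan([.6057,.235,.15],.1);s=ctrl.get_state();print(s['orientation'],s['contact_force'],s['ft_torque'])
E
```

```text
t: 13.85
position: [0.6059, 0.2341, 0.1624]
orientation: [3.13, -0.015, 0.099]
contact_force: [0.0, -0.1, -0.7]
gripper_width: 0.096
t: 13.98
position: [0.6058, 0.234, 0.1576]
orientation: [3.129, -0.014, 0.099]
contact_force: [0.8, 0.3, -0.6]
gripper_width: 0.103
t 14.03 pos [0.6057 0.234  0.1571] yaw 0.0986 q6 0.239 shift mm [ 0.  -1.1  7.1] turn -0.001
[ 3.12929849 -0.01381656  0.09862385] [ 0.49240965  0.39930966 -0.75971673] [ 0.03469297  0.01677699 -0.06557364]
```

View pics/w9c.png

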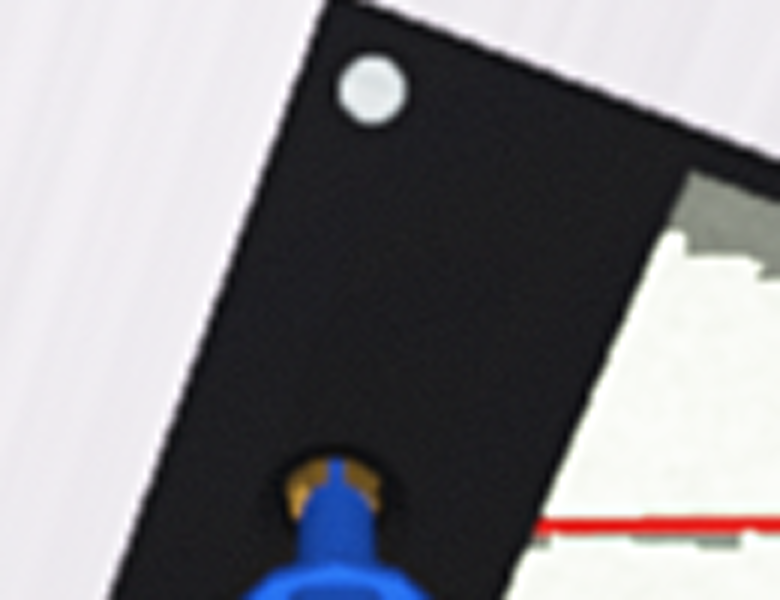

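```bash
python3 -m crank '{"xyz":[[0,0.5,4]],"turn":[0],"gripper":[1]}';python3 -m crank '{"xyz":[[0,0,3]],"turn":[0],"gripper":[1]}'
python3 - <<'E'
from h import *
img,K,D,W=cap('wrist','w10.png'); crop(img,260,100,480,265,3.6,'w10c.png')
plan([.6057,.235,.15],.1);s=ctrl.get_state();print(s['orientation'],s['contact_force'],s['ft_torque'])
E
```

```text
t: 14.15
position: [0.6059, 0.2335, 0.1531]
orientation: [3.129, -0.014, 0.099]
contact_force: [0.4, 0.9, -0.5]
gripper_width: 0.095
t: 14.28
position: [0.6059, 0.2334, 0.1497]
orientation: [3.129, -0.014, 0.099]
contact_force: [0.3, -0.3, 3.7]
gripper_width: 0.1
t 14.32 pos [0.606  0.2334 0.1497] yaw 0.0986 q6 0.239 shift mm [-0.1 -1.6 -0.3] turn -0.001
[ 3.12929902 -0.01398421  0.09864865] [-0.83137455  0.17357128  0.81186823] [-0.04361404  0.17795336 -0.03308448]
```

View pics/w10c.png

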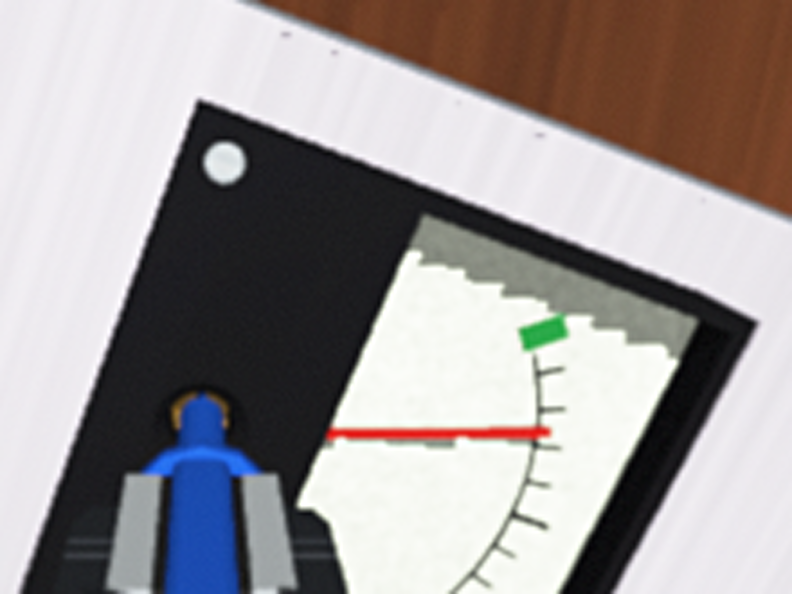

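```bash
python3 -m crank '{"xyz":[[-0.5,0,0],[-0.5,0,0],[0,0,0]],"turn":[-0.15,-0.15,0],"gripper":[1,1,1]}' 60
python3 - <<'E'
from h import *
img,K,D,W=cap('wrist','w11.png'); crop(img,260,100,480,265,3.6,'w11c.png')
plan(tcp_for([-.0005,.0035,.0652],[.606,.2299,.0845]),.1);s=ctrl.get_state();print(s['orientation'],s['contact_force'],s['ft_torque'])
E
```

```text
t: 14.7
position: [0.6051, 0.2332, 0.1499]
orientation: [3.126, -0.01, 0.405]
contact_force: [-1.1, -0.3, -0.8]
gripper_width: 0.1
t 14.75 pos [0.6051 0.2333 0.1499] yaw 0.4033 q6 -0.066 shift mm [-0.7 -1.1  0.3] turn 0.303
[ 3.12561695 -0.01008017  0.4033242 ] [-1.03718829  0.26163568 -0.84224303] [-0.00563822  0.12807912  0.00617503]
```

View pics/w11c.png

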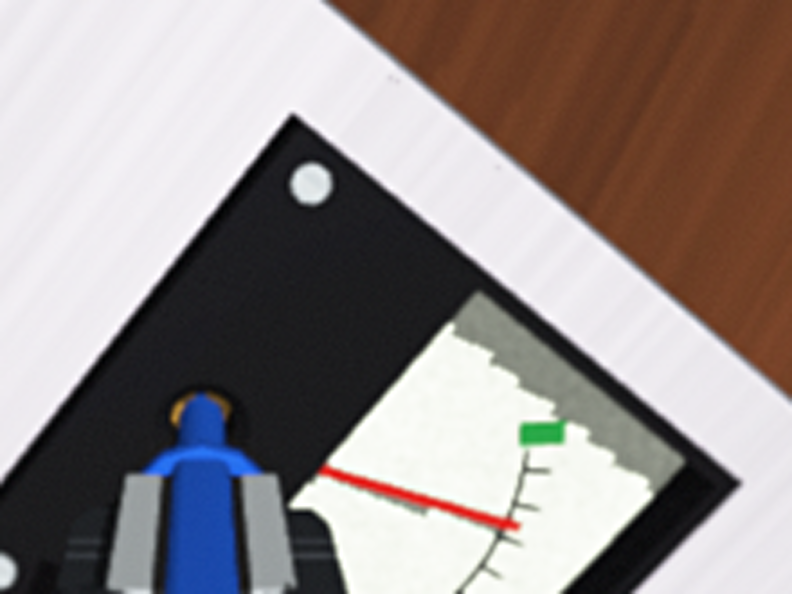

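```bash
cat >> h.py <<'E'
def needle(img,K,D,W,z=.093):
    hsv=cv2.cvtColor(img,cv2.COLOR_RGB2HSV)
    cen=w2px([.655,.235,z],K,D,W)[0]
    yy,xx=np.mgrid[:400,:640]; near=np.hypot(xx-cen[0],yy-cen[1])<75
    red=((hsv[...,0]<6)|(hsv[...,0]>174))&(hsv[...,1]>170)&(hsv[...,2]>120)&near
    gr=(hsv[...,0]>50)&(hsv[...,0]<85)&(hsv[...,1]>120)&near
    def big(m):
        n,l,st,c=cv2.connectedComponentsWithStats(m.astype(np.uint8)); k=1+np.argmax(st[1:,4]); return np.argwhere(l==k)[:,::-1]
    r=px2w(big(red),z,K,D,W)[:,:2]; g=px2w(big(gr),z,K,D,W)[:,:2].mean(0)
    m=r.mean(0); d=np.linalg.svd(r-m)[2][0]
    scr=np.array([.606,.230]); 
    if d@(m-scr)<0:d=-d
    t=m+d*np.percentile((r-m)@d,99); pv=t-.058*d; v=g-pv
    a=np.arctan2(v[0]*d[1]-v[1]*d[0],v@d)  # >0: needle ccw of mark
    print('tip',t,'pivot',pv,'mark',g,'r_mark',np.linalg.norm(v),'needle(cw+)',-a,'screw est',-a/.3)
E
python3 - <<'E'
from h import *
needle(*cap('wrist')); needle(*cap('top'))
E
```

```text
tip [0.67633062 0.23281412] pivot [0.61860939 0.22713434] mark [0.67197102 0.25385186] r_mark 0.059676539941831266 needle(cw+) 0.3661133856302446 screw est 1.2203779521008153Traceback (most recent call last):
  File "<stdin>", line 2, in <module>
  File "h.py", line 37, in needle
    r=px2w(big(red),z,K,D,W)[:,:2]; g=px2w(big(gr),z,K,D,W)[:,:2].mean(0)
                                           ~~~^^^^
  File "h.py", line 36, in big
    n,l,st,c=cv2.connectedComponentsWithStats(m.astype(np.uint8)); k=1+np.argmax(st[1:,4]); return np.argwhere(l==k)[:,::-1]
                                                                       ~~~~~~~~~^^^^^^^^^^
    return _wrapfunc(a, 'argmax', axis=axis, out=out, **kwds)
    return bound(*args, **kwds)
ValueError: attempt to get argmax of an empty sequence
```

```bash
python3 -m crank '{"xyz":[[-0.7,-0.3,0],[-0.5,0,0],[0,0,0]],"turn":[-0.15,-0.15,0],"gripper":[1,1,1]}' 60
python3 - <<'E'
from h import *
I=cap('wrist','w12.png'); crop(I[0],260,100,480,265,3.6,'w12c.png');needle(*I)
plan(tcp_for([-.0005,.0035,.0652],[.606,.2299,.0845]),.1);s=ctrl.get_state();print(s['orientation'],s['contact_force'],s['ft_torque'])
E
```

```text
t: 15.22
position: [0.6044, 0.233, 0.15]
orientation: [3.123, -0.006, 0.703]
contact_force: [0.9, -0.2, -0.1]
gripper_width: 0.101
tip [0.67543291 0.23687389] pivot [0.61832206 0.226757  ] mark [0.67136691 0.25349082] r_mark 0.059400780290041894 needle(cw+) 0.2915046930376282 screw est 0.9716823101254274
t 15.28 pos [0.6044 0.2331 0.15  ] yaw 0.7006 q6 -0.363 shift mm [-0.7 -1.3  0.3] turn 0.601
[ 3.12270339 -0.00616081  0.70062601] [ 0.57801484  0.57659158 -1.16762416] [ 0.03230395 -0.26246802 -0.06530052]
```

View pics/w12c.png

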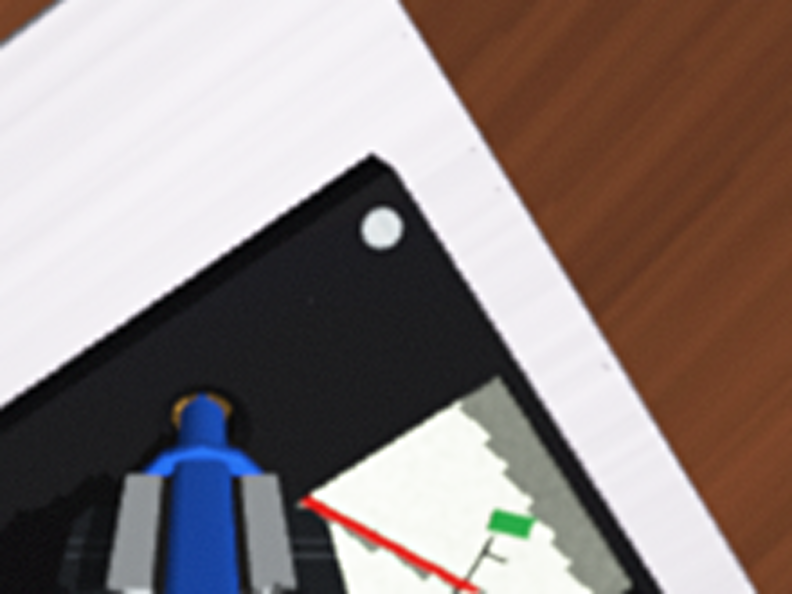

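```bash
python3 -m crank '{"xyz":[[-0.7,-0.4,0],[-0.6,-0.3,0],[-0.5,0,0],[-0.5,0,0],[0,0,0]],"turn":[-0.15,-0.15,-0.15,-0.15,0],"gripper":[1,1,1,1,1]}' 60
python3 - <<'E'
from h import *
I=cap('wrist','w13.png'); 
plan(tcp_for([-.0005,.0035,.0652],[.606,.2299,.0845]),.1);s=ctrl.get_state();print(s['orientation'],s['contact_force'],s['ft_torque'])
img,K,D,W=cap('scene','s13.png');crop(img,345,118,445,193,8,'s13c.png')
E
```

```text
t: 15.9
position: [0.6037, 0.2322, 0.15]
orientation: [3.12, 0.004, 1.294]
contact_force: [2.0, 0.1, -0.8]
gripper_width: 0.098
t 15.95 pos [0.6037 0.2322 0.15  ] yaw 1.292 q6 -0.955 shift mm [-0.8 -2.1  0.4] turn 1.192
[3.11996628 0.00352514 1.29199499] [ 1.61354653  0.70684091 -2.33807925] [ 0.31661381 -0.33494056 -0.01788942]
```

View pics/w13.png

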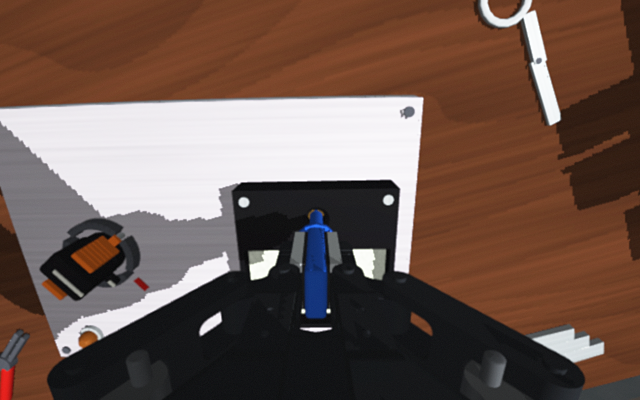

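View pics/s13c.png

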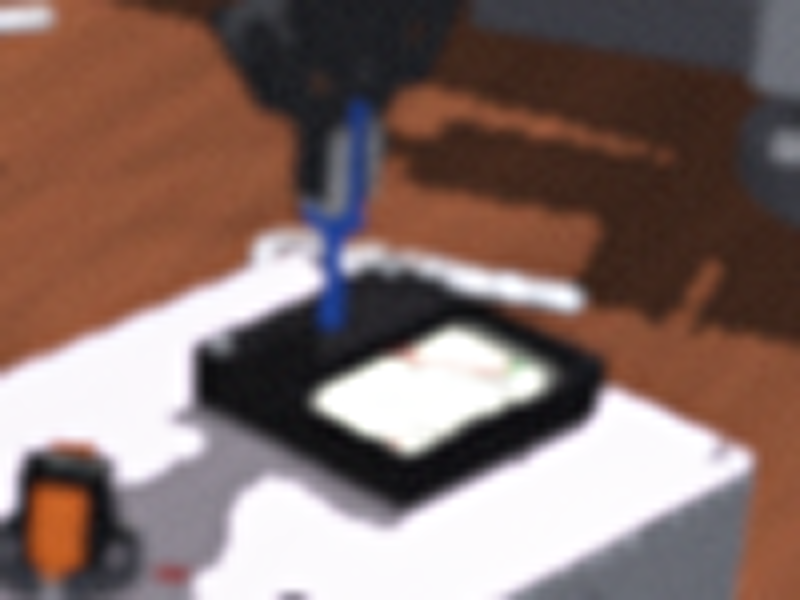

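```bash
python3 - <<'E'
from h import *
i=cv2.imread('pics/s13.png')[:,:,::-1]
crop(i,380,152,420,180,18,'s13d.png')
i=cv2.imread('pics/s8.png')[:,:,::-1]
crop(i,380,152,420,180,18,'s8d.png')
E
```

```text
(no output)
```

View pics/s13d.png

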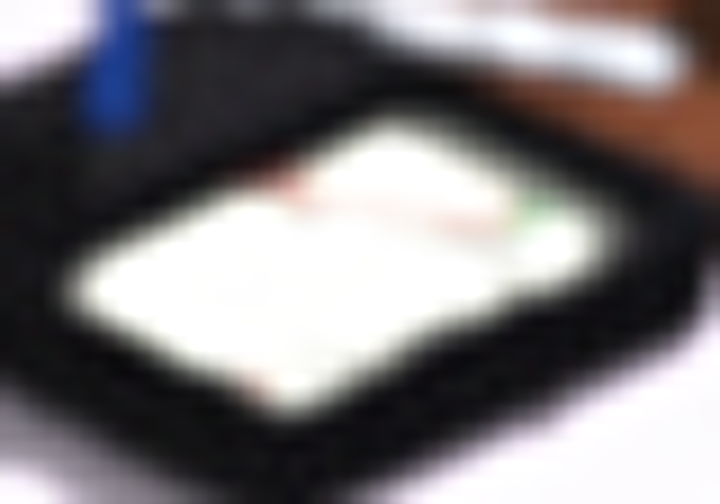

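View pics/s8d.png

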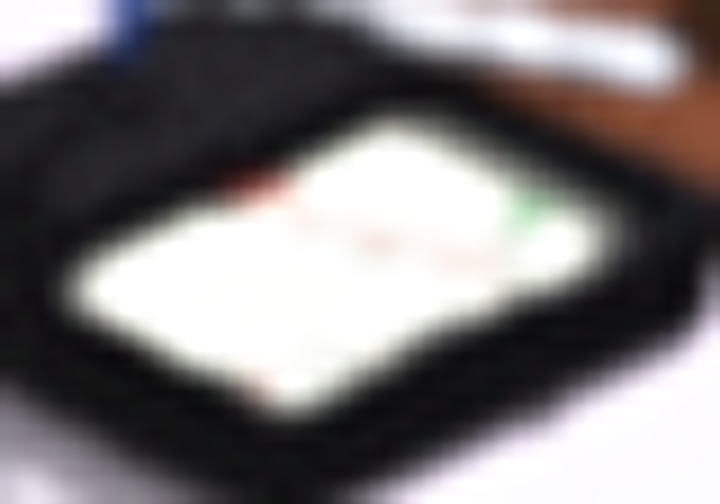

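```bash
python3 -m crank '{"xyz":[[-0.7,-0.5,0],[-0.6,-0.5,0],[0,0,0]],"turn":[-0.14,-0.14,0],"gripper":[1,1,1]}' 60
python3 - <<'E'
from h import *
I=cap('wrist','w14.png'); 
plan(tcp_for([-.0005,.0035,.0652],[.606,.2299,.0845]),.1);s=ctrl.get_state();print(s['orientation'],s['contact_force'],s['ft_torque'])
img,K,D,W=cap('scene','s14.png');crop(img,380,152,420,180,18,'s14c.png')
E
```

```text
t: 16.38
position: [0.603, 0.2317, 0.1502]
orientation: [3.12, 0.008, 1.566]
contact_force: [1.2, 0.9, -0.8]
gripper_width: 0.101
t 16.43 pos [0.603  0.2317 0.1502] yaw 1.564 q6 -1.228 shift mm [-0.8 -1.9  0.6] turn 1.464
[3.12004268 0.00792154 1.56396187] [ 1.88195101  2.37837069 -1.14233346] [ 0.5790436  -0.38211892  0.10184343]
```

View pics/w14.png

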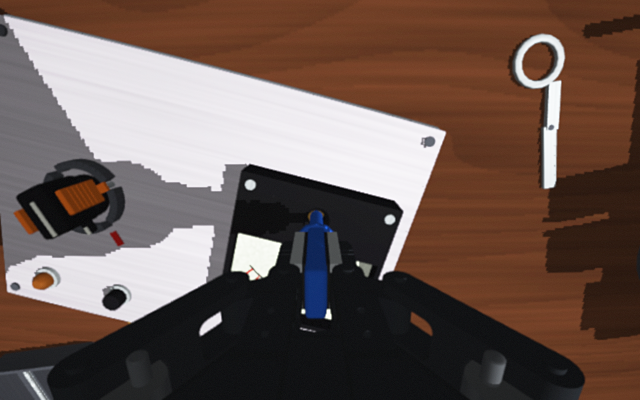

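View pics/s14c.png

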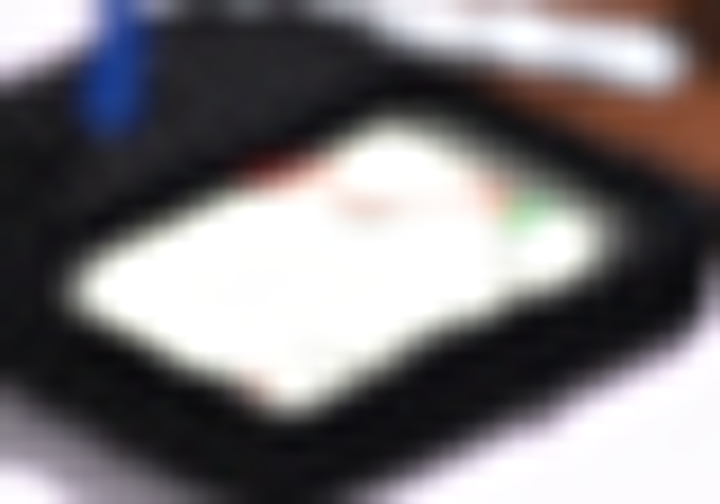

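```bash
python3 -m crank '{"xyz":[[0,0,-15],[0,0,-25],[0,40,-15],[0,50,0],[0,30,0],[0,0,0]],"turn":[0,0,0,0,0,0],"gripper":[1,1,1,1,1,1]}' 60
python3 - <<'E'
from h import *
I=cap('wrist','w15.png'); crop(I[0],220,60,420,210,4,'w15c.png')
plan([.6,.2,.2]);s=ctrl.get_state();print(s['orientation'],s['contact_force'])
needle(*I)
E
```

```text
t: 17.23
position: [0.7244, 0.2293, 0.2165]
orientation: [3.118, 0.009, 1.549]
contact_force: [-0.0, 0.3, -0.5]
gripper_width: 0.097
t 17.27 pos [0.7236 0.2295 0.2167] yaw 1.5491 q6 -1.27 shift mm [ -32.  -123.3   14.1] 
[3.11815012 0.00928534 1.54906348] [-0.07711514 -0.13549105  0.2825454 ]
tip [0.67277229 0.25030344] pivot [0.61982621 0.22662406] mark [0.67524857 0.25302159] r_mark 0.06138783874590169 needle(cw+) 0.02395360454708984 screw est 0.07984534849029946
```

View pics/w15c.png

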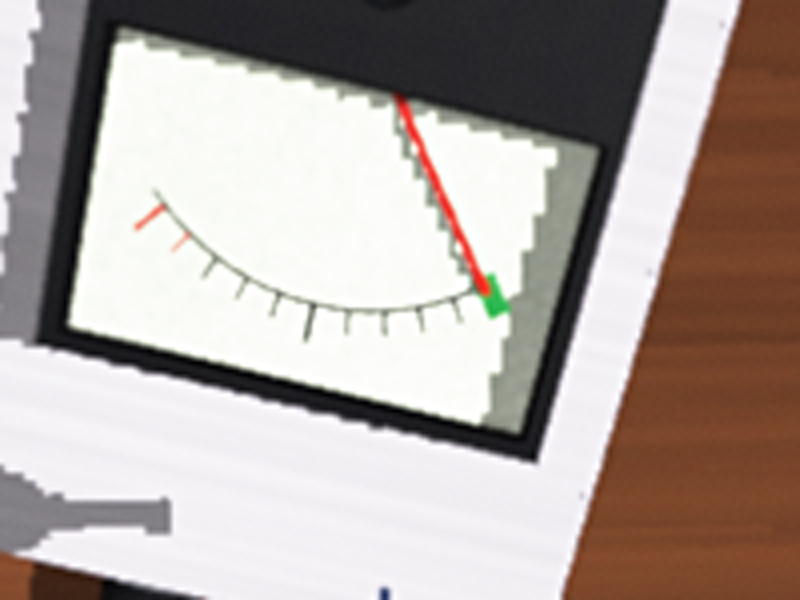

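```bash
python3 - <<'E'
from h import *
i=cv2.imread('pics/w15.png')[:,:,::-1]
crop(i,325,120,355,142,24,'w15e.png')
img,K,D,W=cap('wrist')
print(w2px([[.6732,.2513,.093]],K,D,W))
E
```

```text
[[341.32749891 133.31745974]]
```

View pics/w15e.png

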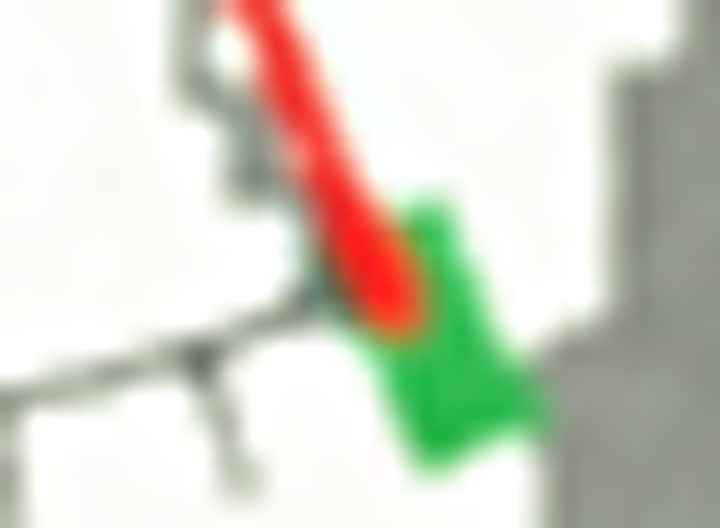

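```bash
python3 -m crank '{"xyz":[[-49,-20,-2],[-49,-20,-2],[-49,-20,-2],[-49,-20,-1],[-49,-20,-1],[-49,-20,0],[-49,-20,0],[-49,-20,0],[-49,-20,0],[-49,-20,0],[-40,-16,0],[0,0,0]],"turn":[0,0,0,0,0,0,0,0,0,0,0,0],"gripper":[1,1,1,1,1,1,1,1,1,1,1,1]}' 60
python3 - <<'E'
from h import *
I=cap('wrist','w16.png')
plan([.4948,-.301,.2]);s=ctrl.get_state();print(s['orientation'],s['gripper_width'])
E
```

```text
t: 18.82
position: [0.4755, -0.3041, 0.2314]
orientation: [3.113, 0.013, 1.545]
contact_force: [-0.9, -0.1, 0.1]
gripper_width: 0.101
t 18.88 pos [ 0.4762 -0.3031  0.2316] yaw 1.5458 q6 -2.161 shift mm [ 2.9 17.7 32. ] 
[3.11266961 0.01249492 1.54581567] 0.09834959229217254
```

View pics/w16.png

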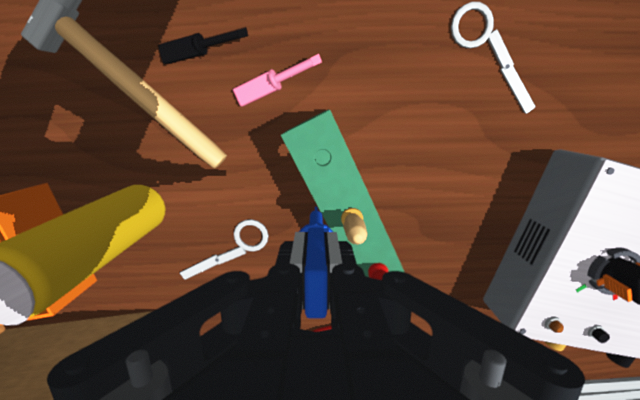

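```bash
python3 - <<'E'
from h import *
i=cv2.imread('pics/w16.png')[:,:,::-1]
crop(i,290,140,365,220,7,'w16c.png')
E
```

```text
(no output)
```

View pics/w16c.png

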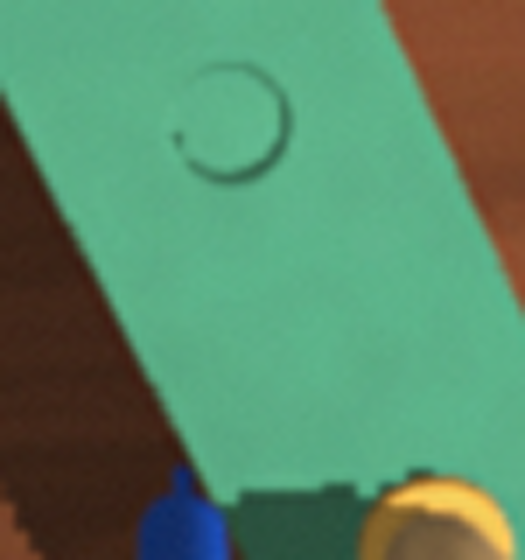

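```bash
python3 - <<'E'
from h import *
img,K,D,W=cap('wrist'); h=px2w([(323.1,157.4)],.072,K,D,W)[0]
s=ctrl.get_state();Rm=R.from_euler('xyz',s['orientation']).as_matrix();P=np.eye(4);P[:3,:3]=Rm;P[:3,3]=s['position']
a=px2w([(316,206.9)],.0652,K,D,W@P)[0]; print('edge in tool',a*1000)
tip=a+[0,.0045,0]; print('hole',h)
ax=Rm@np.array([0,tip[1]/.084,1]);print('tool axis world',ax/np.linalg.norm(ax))
for z in (.085,.050,.018): plan(tcp_for(tip,[h[0],h[1],z]));
print(np.array(tcp_for(tip,[h[0],h[1],.085])))
E
```

```text
edge in tool [-1.72613948 -3.40922871 65.2       ]
hole [ 0.45404816 -0.29798205  0.072     ]
tool axis world [ 0.04169889 -0.01330949 -0.99904157]
t 18.93 pos [ 0.4768 -0.3023  0.2315] yaw 1.5471 q6 -2.161 shift mm [  7.4 -28.2  80.5] 
t 18.93 pos [ 0.4768 -0.3023  0.2315] yaw 1.5471 q6 -2.161 shift mm [  7.8 -29.2 115.5] 
t 18.93 pos [ 0.4768 -0.3023  0.2315] yaw 1.5471 q6 -2.161 shift mm [  8.2 -30.1 147.5] 
[ 0.45112605 -0.29538299  0.15011463]
```

```bash
python3 -m crank '{"xyz":[[7,-28,10],[0,0,30],[0,0,18],[0,0,0]],"turn":[0,0,0,0],"gripper":[1,1,1,1]}' 60
python3 - <<'E'
from h import *
img,K,D,W=cap('wrist','w17.png');crop(img,275,140,365,220,7,'w17c.png')
s=ctrl.get_state();print(s['orientation'],s['position']);P=np.eye(4);P[:3,:3]=R.from_euler('xyz',s['orientation']).as_matrix();P[:3,3]=s['position']
print('edge',px2w([(316,206.9)],.0652,K,D,W@P)[0])
plan(tcp_for([-.0017,.0011,.0652],[.454,-.298,.085]));np.save('W17.npy',W)
E
```

```text
t: 19.42
position: [0.4514, -0.2907, 0.1724]
orientation: [3.111, 0.013, 1.551]
contact_force: [0.9, 0.6, 0.5]
gripper_width: 0.097
[3.10980115 0.01338762 1.55125743] [ 0.4516248  -0.29093505  0.1733229 ]
edge [-0.00066434 -0.00343881  0.0652    ]
t 19.48 pos [ 0.4516 -0.2909  0.1733] yaw 1.5513 q6 -2.176 shift mm [-4.1 -1.4 23.2]
```

View pics/w17c.png

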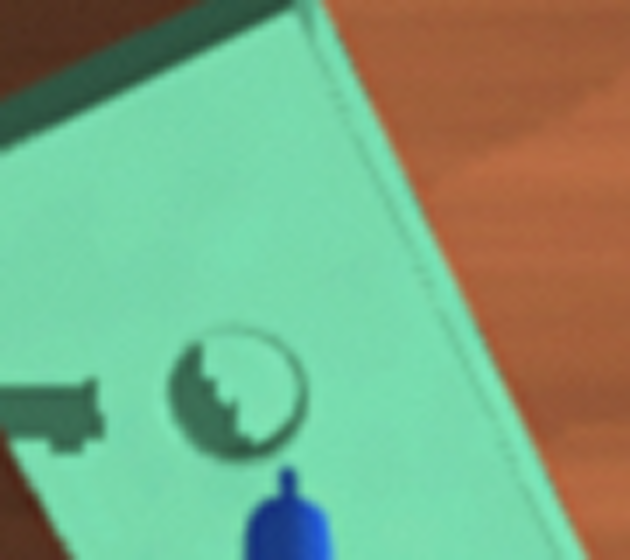

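```bash
python3 - <<'E'
from h import *
img,K,D,W=cap('wrist'); h=px2w([(309,196.1)],.072,K,D,W)[0]
s=ctrl.get_state();Rm=R.from_euler('xyz',s['orientation']).as_matrix();P=np.eye(4);P[:3,:3]=Rm;P[:3,3]=s['position']
a=px2w([(316.1,206.9)],.0652,K,D,W@P)[0];tip=a+[0,.0045,0];print(tip,h)
for z in (.085,.050,.018): plan(tcp_for(tip,[h[0],h[1],z]));
E
```

```text
[-0.00046973  0.00124248  0.0652    ] [ 0.45362963 -0.29940841  0.072     ]
t 19.52 pos [ 0.4518 -0.2913  0.1739] yaw 1.551 q6 -2.176 shift mm [-6.3 -2.1 23.9] 
t 19.52 pos [ 0.4518 -0.2913  0.1739] yaw 1.551 q6 -2.176 shift mm [-5.9 -3.3 58.8] 
t 19.52 pos [ 0.4518 -0.2913  0.1739] yaw 1.551 q6 -2.176 shift mm [-5.4 -4.3 90.8]
```

```bash
python3 -m crank '{"xyz":[[-6,-2,5],[0,0,8],[0,0,0]],"turn":[0,0,0],"gripper":[1,1,1]}' 60
python3 - <<'E'
from h import *
img,K,D,W=cap('wrist','w18.png');crop(img,275,140,365,220,7,'w18c.png')
plan(tcp_for([-.0005,.0012,.0652],[.4536,-.2994,.085]))
E
```

```text
t: 19.9
position: [0.4506, -0.2983, 0.1617]
orientation: [3.108, 0.015, 1.551]
contact_force: [-0.7, -0.5, 0.5]
gripper_width: 0.096
t 19.95 pos [ 0.4508 -0.2984  0.1622] yaw 1.551 q6 -2.188 shift mm [ 0.7 -1.  12. ]
```

View pics/w18c.png

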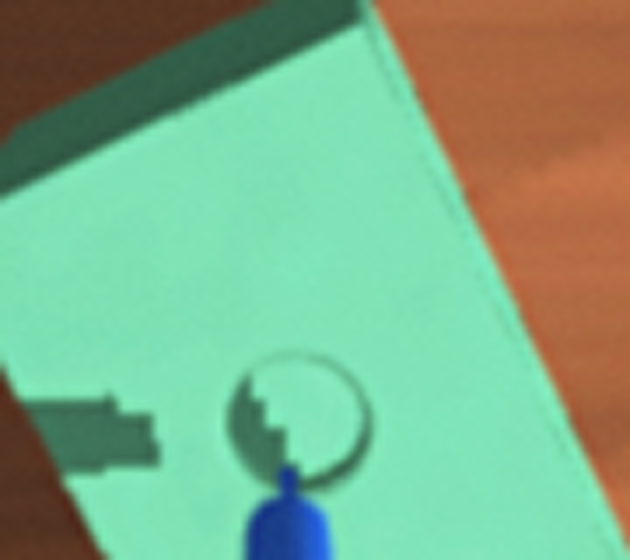

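```bash
python3 -m crank '{"xyz":[[1,-1,10],[0,0,10],[0,0,8]],"turn":[0,0,0],"gripper":[1,1,1]}' 60
python3 - <<'E'
from h import *
img,K,D,W=cap('wrist','w19.png');crop(img,275,150,365,230,7,'w19c.png')
plan(tcp_for([-.0005,.0012,.0652],[.4536,-.2994,.018])); print(ctrl.get_state()['contact_force'])
E
```

```text
t: 20.32
position: [0.4508, -0.2978, 0.1327]
orientation: [3.107, 0.016, 1.551]
contact_force: [0.5, -0.9, -0.9]
gripper_width: 0.095
t 20.38 pos [ 0.4505 -0.2976  0.1316] yaw 1.551 q6 -2.187 shift mm [ 0.5 -1.9 48.4] 
[ 0.39614574 -0.18650537 -1.44048246]
```

View pics/w19c.png

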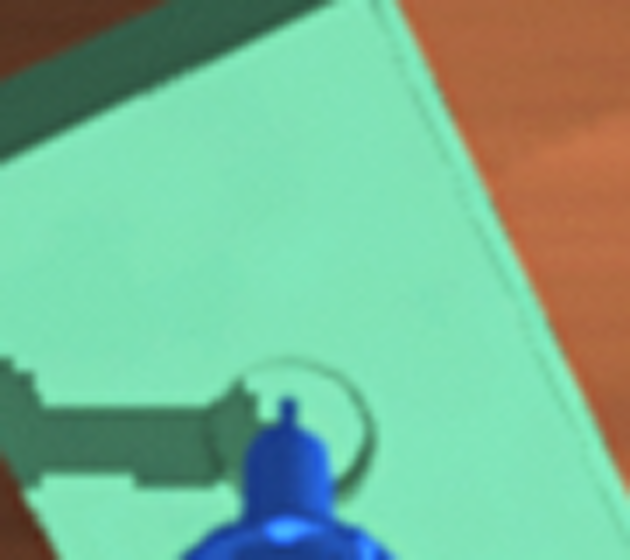

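```bash
python3 -m crank '{"xyz":[[0,-0.5,11],[0,-0.5,11],[0,-0.5,11]],"turn":[0,0,0],"gripper":[1,1,1]}' 60
python3 - <<'E'
from h import *
img,K,D,W=cap('wrist','w20.png')
plan(tcp_for([-.0005,.0012,.0652],[.4536,-.2994,.017])); print(ctrl.get_state()['contact_force'],ctrl.get_state()['orientation'])
E
```

```text
t: 20.75
position: [0.4503, -0.2982, 0.0967]
orientation: [3.107, 0.015, 1.551]
contact_force: [-0.0, 0.2, 0.4]
gripper_width: 0.099
t 20.8 pos [ 0.4497 -0.2978  0.0949] yaw 1.551 q6 -2.189 shift mm [ 0.1  0.2 12.8] 
[-1.194447    0.64740572 -2.82289892] [3.10885339 0.01414751 1.55103285]
```

View pics/w20.png

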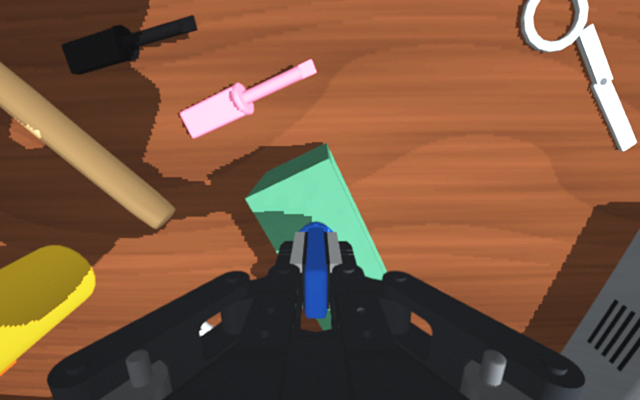

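Tool is well into its hole. Lowering until the collar seats.

```bash
python3 -m crank '{"xyz":[[0,0,8]],"turn":[0],"gripper":[1]}' 60;python3 -m crank '{"xyz":[[0,0,3]],"turn":[0],"gripper":[1]}'; python3 -m crank '{"xyz":[[0,0,2]],"turn":[0],"gripper":[1]}'
```

```text
t: 20.92
position: [0.4502, -0.2981, 0.0869]
orientation: [3.108, 0.014, 1.551]
contact_force: [-0.2, -0.2, 0.4]
gripper_width: 0.098
t: 21.05
position: [0.4501, -0.298, 0.0831]
orientation: [3.109, 0.014, 1.551]
contact_force: [-0.3, 0.7, -0.5]
gripper_width: 0.095
t: 21.18
position: [0.4503, -0.2981, 0.0812]
orientation: [3.109, 0.014, 1.551]
contact_force: [-1.1, 2.8, 17.5]
gripper_width: 0.096
```

```bash
python3 -m crank '{"xyz":[[0,0,-0.5],[0,0,0],[0,0,0]],"turn":[0,0,0],"gripper":[0.3,0.3,0.3]}' 60; python3 -m crank '{"xyz":[[0,0,-20],[0,0,-40],[0,0,-40],[0,0,0]],"turn":[0,0,0,0],"gripper":[0.3,0.3,0.3,0.3]}'
python3 - <<'E'
from h import *
img,K,D,W=cap('wrist','w21.png')
plan([.593,.0448,.22]); print(ctrl.get_state()['contact_force'],ctrl.get_state()['orientation'])
E
```

```text
t: 21.55
position: [0.4505, -0.2983, 0.0823]
orientation: [3.108, 0.015, 1.551]
contact_force: [0.2, 0.5, -0.2]
gripper_width: 0.347
t: 22.05
position: [0.447, -0.2967, 0.19]
orientation: [3.106, 0.016, 1.551]
contact_force: [-0.1, -0.4, -1.3]
gripper_width: 0.35
t 22.1 pos [ 0.4467 -0.2964  0.1881] yaw 1.5511 q6 -2.189 shift mm [343.5 140.8 -32.3] 
[-0.47056659 -0.75763406 -0.13085405] [3.1077681  0.01490396 1.55106841]
```

View pics/w21.png

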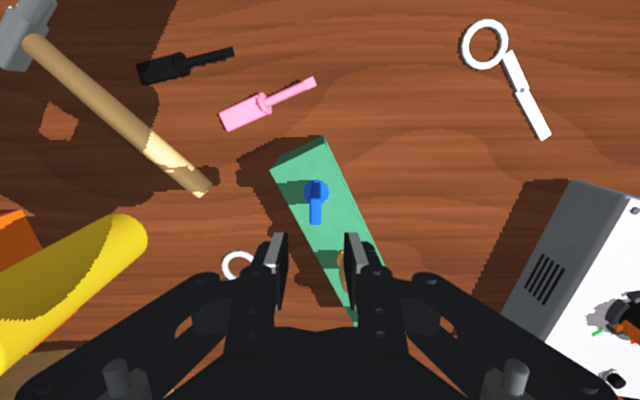

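```bash
python3 -m crank '{"xyz":[[49,16,-8],[49,16,-8],[49,16,-8],[49,16,-5],[49,16,0],[49,16,0],[40,12,0],[0,0,0],[0,0,0],[0,0,0],[0,0,0]],"turn":[0,0,0,0,0,0,0,-0.14,-0.14,-0.14,0],"gripper":[-0.8,-0.8,-0.8,-0.8,-0.8,-0.8,-0.8,-0.8,-0.8,-0.8,-0.8]}' 60
python3 - <<'E'
from h import *
img,K,D,W=cap('wrist','w22.png')
plan([.593,.0448,.2],1.966); print(ctrl.get_state()['orientation'])
print(w2px([[.593,.0448,.119],[.593,.0448,.105]],K,D,W))
E
```

```text
t: 23.48
position: [0.5601, 0.0477, 0.2103]
orientation: [3.127, 0.022, 1.981]
contact_force: [0.2, -0.8, -0.2]
gripper_width: 0.899
t 23.52 pos [0.5601 0.0477 0.2103] yaw 1.9792 q6 -1.931 shift mm [-15.5  28.9  11. ] turn 0.013
[3.12662194 0.02219272 1.97919916]
[[300.94511062 231.1514933 ]
 [302.0308158  225.03327577]]
```

View pics/w22.png

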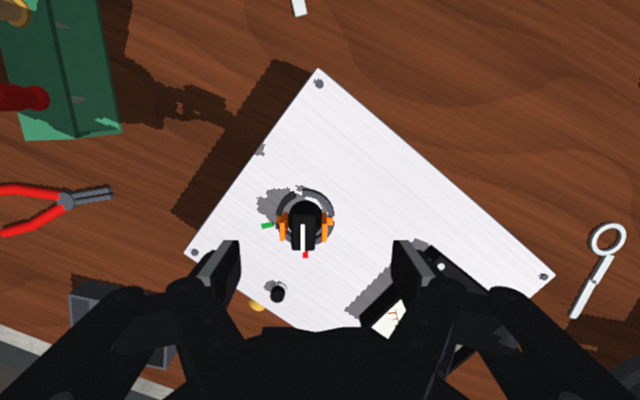

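```bash
python3 - <<'E'
from h import *
i=cv2.imread('pics/w22.png')[:,:,::-1]
crop(i,255,175,355,265,7,'w22c.png')
E
```

```text
(no output)
```

View pics/w22c.png

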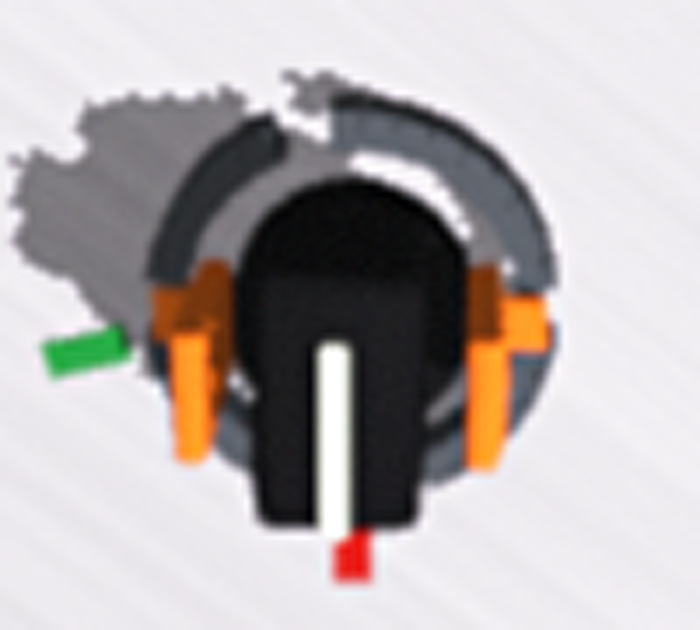

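```bash
python3 - <<'E'
from h import *
img,K,D,W=cap('wrist')
q=[(255+x/7,175+y/7) for x,y in [(191,400),(487,400),(172,400),(505,400)]]
p=px2w(q,.117,K,D,W);print(p,p[:2].mean(0),np.linalg.norm(p[2]-p[3]),np.arctan2(*(p[1]-p[0])[[1,0]]))
c=p.mean(0)
z=R.from_euler('xyz',ctrl.get_state()['orientation']).as_matrix()[:,2];print(z)
plan([c[0],c[1],.15],1.979);plan(np.array([c[0],c[1],.111])+z*.019,1.979)
E
```

```text
[[0.60143893 0.0301718  0.117     ]
 [0.58626861 0.06432376 0.117     ]
 [0.60241925 0.02796916 0.117     ]
 [0.5853514  0.06639265 0.117     ]] [0.59385377 0.04724778 0.117     ] 0.04204374249279225 1.9888169170463603
[ 0.02283053 -0.01439626 -0.99963569]
t 23.57 pos [0.5602 0.0476 0.2104] yaw 1.9785 q6 -1.931 shift mm [-12.4  29.9  61.2] turn -0.001
t 23.57 pos [0.5602 0.0476 0.2104] yaw 1.9785 q6 -1.931 shift mm [-11.5  29.3 119.2] turn -0.001
```

```bash
python3 -m crank '{"xyz":[[-12,30,15],[0,0,30],[0,0,12],[0,0,0]],"turn":[0,0,0,0],"gripper":[-0.5,-0.5,-0.5,-0.5]}' 60
python3 - <<'E'
from h import *
img,K,D,W=cap('wrist','w23.png');crop(img,200,160,440,340,3.3,'w23c.png')
z=R.from_euler('xyz',ctrl.get_state()['orientation']).as_matrix()[:,2]
plan(np.array([.594,.0472,.111])+z*.019,1.98);print(ctrl.get_state()['orientation'])
print(w2px([[.594,.0472,.117]],K,D,W))
E
```

```text
t: 24.08
position: [0.5947, 0.0474, 0.1536]
orientation: [3.125, 0.022, 1.968]
contact_force: [0.8, 0.2, 1.3]
gripper_width: 0.75
t 24.12 pos [0.5949 0.0474 0.1543] yaw 1.9682 q6 -1.922 shift mm [ 1.2 -1.6 62.2] turn -0.012
[3.12439329 0.02277898 1.96823351]
[[318.36533724 223.09261249]]
```

View pics/w23c.png

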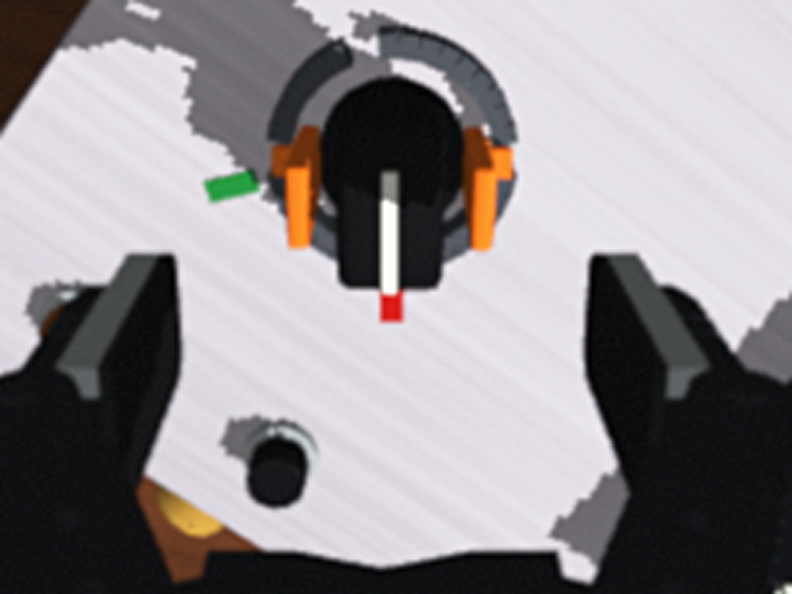

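```bash
python3 -m crank '{"xyz":[[1,-1.5,28],[0,0,26],[0,0,0]],"turn":[-0.01,0,0],"gripper":[-0.5,-0.5,-0.5]}' 60
python3 - <<'E'
from h import *
z=R.from_euler('xyz',ctrl.get_state()['orientation']).as_matrix()[:,2]
cap('wrist');plan(np.array([.594,.0472,.111])+z*.019,1.98);print(ctrl.get_state()['orientation'],ctrl.get_state()['contact_force'])
E
```

```text
t: 24.5
position: [0.5957, 0.047, 0.1037]
orientation: [3.119, 0.025, 1.977]
contact_force: [-0.3, 0.1, 0.2]
gripper_width: 0.75
t 24.55 pos [0.5963 0.047  0.1051] yaw 1.9767 q6 -1.93 shift mm [ 1. -2. 13.] turn -0.003
[3.11760833 0.02557902 1.97667901] [-0.26222512  0.05851031 -0.08602877]
```

```bash
python3 -m crank '{"xyz":[[1,-2,13],[0,0,0]],"turn":[0,0],"gripper":[-0.5,-0.5]}' 40
python3 - <<'E'
from h import *
z=R.from_euler('xyz',ctrl.get_state()['orientation']).as_matrix()[:,2]
I=cap('wrist','w24.png');plan(np.array([.594,.0472,.111])+z*.019,1.98);print(ctrl.get_state()['orientation'],ctrl.get_state()['contact_force'])
E
```

```text
t: 24.8
position: [0.5953, 0.047, 0.0939]
orientation: [3.115, 0.027, 1.976]
contact_force: [-1.0, -0.2, 0.0]
gripper_width: 0.751
t 24.85 pos [0.5958 0.0471 0.0948] yaw 1.9764 q6 -1.929 shift mm [ 0.4 -1.1  2.8] turn -0.004
[3.11353314 0.02713689 1.97637201] [0.74806494 0.425227   1.64304266]
```

View pics/w24.png

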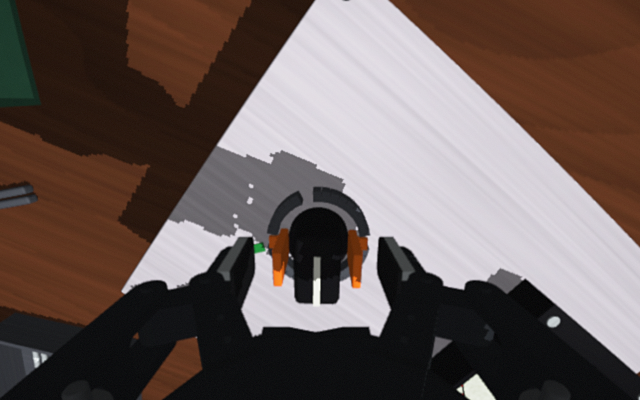

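```bash
python3 -m crank '{"xyz":[[0,-1,3],[0,0,0],[0,0,0],[0,0,0],[0,0,0]],"turn":[0,0,0,0,0],"gripper":[1,1,1,1,1]}' 40
python3 - <<'E'
from h import *
I=cap('wrist','w25.png');plan(np.array([.594,.0472,.092]),1.98);s=ctrl.get_state();print(s['orientation'],s['contact_force'],s['ft_torque'],s['gripper_width'])
E
```

```text
t: 25.48
position: [0.5946, 0.0477, 0.0935]
orientation: [3.113, 0.025, 1.976]
contact_force: [-0.7, -0.1, -0.7]
gripper_width: 0.346
t 25.52 pos [0.5946 0.0477 0.0935] yaw 1.9763 q6 -1.93 shift mm [-0.2 -0.8  1.5] turn -0.004
[3.11280841 0.02483108 1.97626542] [-0.20769436  0.73250823  1.18583545] [ 0.21390127  0.2303074  -0.11421479] 0.34635410893134433
```

View pics/w25.png

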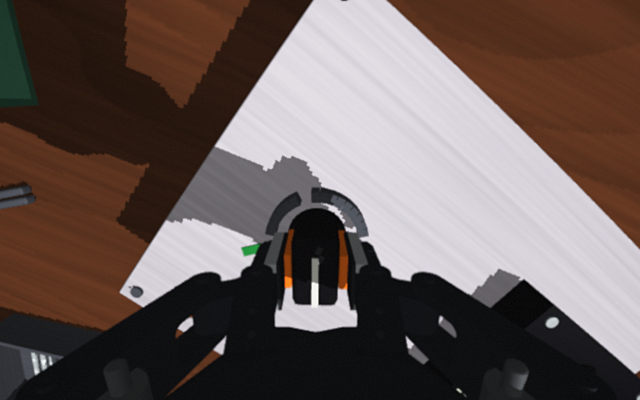

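```bash
python3 -m crank '{"xyz":[[0,0,0],[0,0,0],[0,0,0]],"turn":[0.14,0.14,0.14],"gripper":[1,1,1]}' 40
python3 - <<'E'
from h import *
plan(np.array([.5946,.0477,.0935]),1.98-1.31);s=ctrl.get_state();print(s['orientation'],s['contact_force'],s['ft_torque'],s['gripper_width'])
E
```

```text
t: 25.9
position: [0.5945, 0.0479, 0.0934]
orientation: [3.106, 0.01, 1.545]
contact_force: [-1.8, 2.1, 1.8]
gripper_width: 0.341
t 25.9 pos [0.5945 0.0479 0.0934] yaw 1.5451 q6 -1.498 shift mm [-0.2  0.1 -0.1] turn 0.875
[3.10577739 0.01020837 1.54507138] [-1.77870375  2.1110754   1.81997736] [0.17960666 0.44321538 0.04954812] 0.34142144221465665
```

```bash
python3 -m crank '{"xyz":[[0,0,0],[0,0,0],[0,0,0],[0,0,0],[0,0,0],[0,0,0]],"turn":[0.14,0.14,0.14,0.14,0.14,0.14],"gripper":[1,1,1,1,1,1]}' 40
python3 - <<'E'
from h import *
plan(np.array([.5946,.0477,.0935]),1.976-1.31);s=ctrl.get_state();print(s['orientation'],s['contact_force'],s['ft_torque'],s['gripper_width'])
cap('wrist','w26.png')
E
```

```text
t: 26.65
position: [0.5943, 0.0484, 0.0934]
orientation: [3.111, -0.02, 0.678]
contact_force: [0.1, 1.6, -0.1]
gripper_width: 0.344
t 26.65 pos [0.5943 0.0484 0.0934] yaw 0.6785 q6 -0.631 shift mm [-0.2  0.8 -0.1] turn 0.012
[ 3.11139911 -0.01995324  0.67849961] [ 0.07931181  1.57459928 -0.13285616] [-0.06966242  0.55253277  0.04026884] 0.34440668716067324
```

View pics/w26.png

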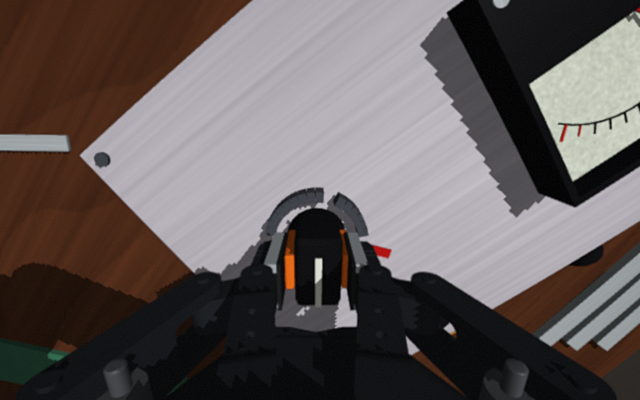

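```bash
python3 -m crank '{"xyz":[[0,0,0],[0,0,0]],"turn":[0.03,0.02],"gripper":[1,1]}' 40
python3 - <<'E'
from h import *
s=ctrl.get_state();print(s['orientation'],s['contact_force'],s['ft_torque'],s['gripper_width'])
E
```

```text
t: 26.95
position: [0.5944, 0.0487, 0.0933]
orientation: [3.113, -0.021, 0.625]
contact_force: [1.4, 3.1, 0.3]
gripper_width: 0.342
[ 3.11259708 -0.02143944  0.62461951] [1.40024234 3.10602804 0.25315589] [0.21330419 0.48096143 0.84653494] 0.342487647779416
```

```bash
python3 -m crank '{"xyz":[[0,0,0],[0,0,0],[0,0,0],[0,0,-30],[0,0,-40],[0,0,-20],[0,0,0]],"turn":[0,0,0,0,0,0,0],"gripper":[-0.5,-0.5,-0.5,-0.5,-0.5,-0.5,-0.5]}' 40
python3 - <<'E'
from h import *
plan([.594,.0472,.2]);I=cap('wrist','w27.png');crop(I[0],230,150,410,285,4.4,'w27c.png')
E
```

```text
t: 27.82
position: [0.5911, 0.049, 0.1849]
orientation: [3.112, -0.02, 0.628]
contact_force: [0.7, 0.1, -1.0]
gripper_width: 0.752
t 27.82 pos [0.5911 0.049  0.1849] yaw 0.628 q6 -0.58 shift mm [  1.6   3.7 -15. ]
```

View pics/w27c.png

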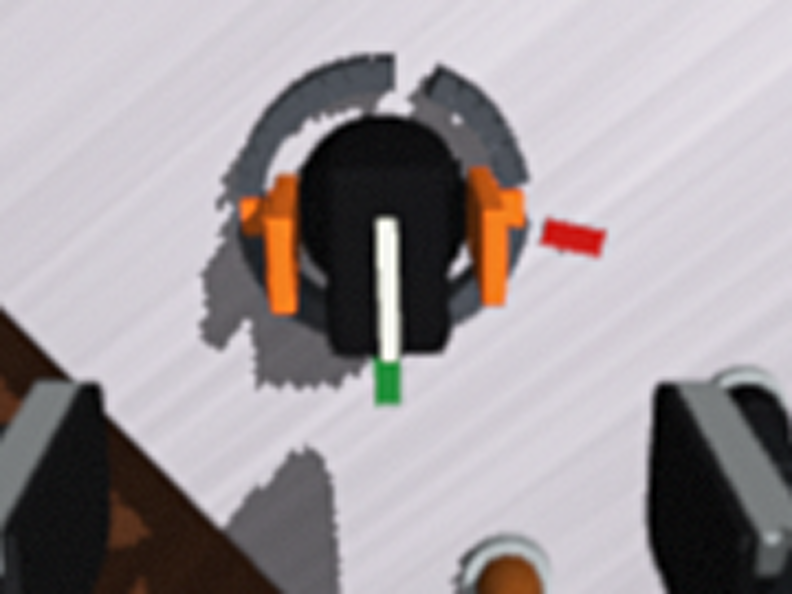

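```bash
python3 -m crank '{"xyz":[[0,0,-40],[20,-40,-40],[30,-45,-20],[30,-45,0],[0,0,0]],"turn":[0,0,0,0,0],"gripper":[-0.5,-0.5,-0.5,-0.5,-0.5]}' 40
python3 - <<'E'
from h import *
I=cap('wrist','w28.png');cap('scene','s28.png')
s=ctrl.get_state();print(s['t'],s['position'],s['qvel'].round(3))
needle(*I)
E
```

```text
t: 28.5
position: [0.5747, 0.2059, 0.2743]
orientation: [3.118, -0.01, 0.626]
contact_force: [-0.3, -1.2, -0.6]
gripper_width: 0.751
28.6 [0.57509345 0.20330422 0.27475234] [-0.028 -0.012 -0.    -0.002  0.003 -0.006]
tip [0.66498997 0.24748167] pivot [0.61323343 0.22130418] mark [0.67307323 0.25353755] r_mark 0.067969053897796 needle(cw+) 0.025834090877054985 screw est 0.08611363625684995
```

View pics/w28.png

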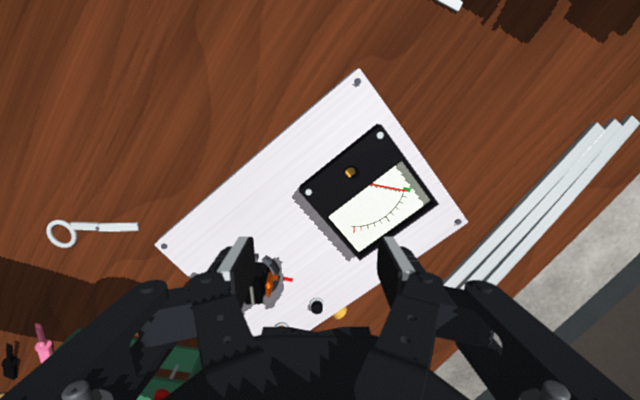

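View pics/s28.png

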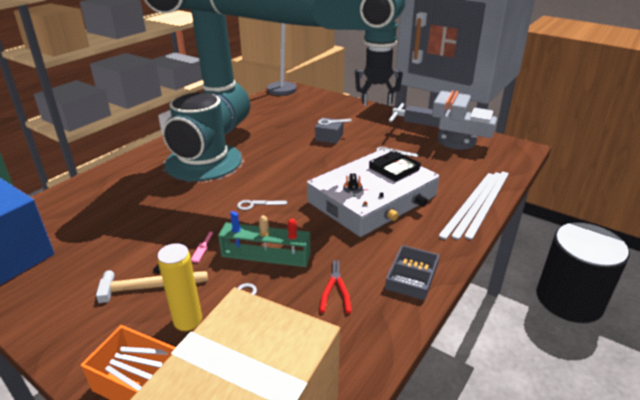

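```bash
python3 - <<'E'
from h import *
a=[cv2.imread(f'pics/{n}.png')[190:300,80:330] for n in ('scene0','s8','s28')]
cv2.imwrite('pics/cmp.png',cv2.resize(np.vstack(a),None,fx=1.8,fy=1.8,interpolation=cv2.INTER_CUBIC))
i=cv2.imread('pics/w28.png')[:,:,::-1];crop(i,360,170,430,225,10,'w28c.png')
E
```

```text
(no output)
```

View pics/cmp.png

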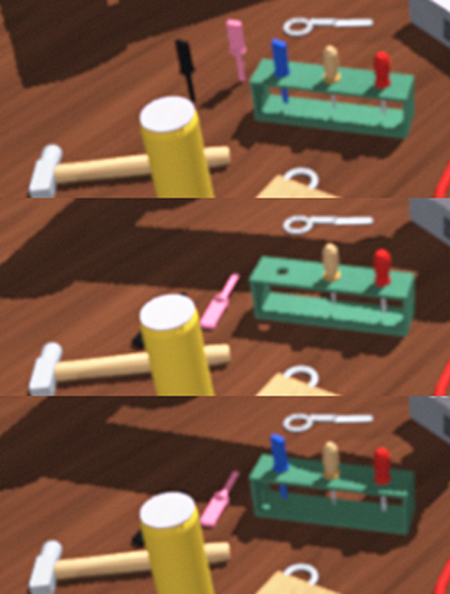

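View pics/w28c.png

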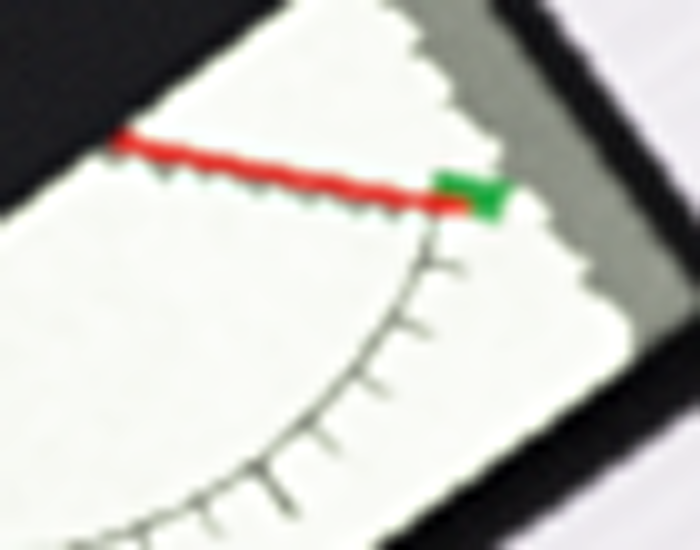

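```bash
python3 -c "
from plant import ctrl
print(ctrl.hand_in(), ctrl.get_state()['t'])"
```

```text
the job is handed in; nothing more can be done
the job is handed in; nothing more can be done
```

The job is done and was handed in at about 29 s of the 72 s allowed; the hand-in gave no verdict.

With the selector off, I took the blue tool from the rack's end hole and turned the zero screw counter-clockwise. I then hung the tool back in the same hole, pinched both release tabs and turned the selector to the green bar.

**Last checks:**
- **Needle:** It lies on the green mark but slightly to its clockwise side. Three estimates put it at about 0.02 to 0.026 rad, against the mark's ±0.05 rad. The same estimate read slightly high at the start.
- **Tool:** It hangs upright in its original hole, with the collar pressed down onto the rack.
- **Selector:** The pointer is at the green bar and both tabs are out.
- **Forces:** Contact force at the end of each move stayed at or below about 18 N, and the gripper was clear of everything at hand-in.

**One disagreement:** The pink and black look-alike tools stood upright in the first pictures but were lying flat by 4.7 s. The gripper was still about 0.24 m up and the force reading was near zero, so I believe they toppled on their own. I left them there, and in the last scene picture nothing else looked moved.

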